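# Scribed plate off the granite, onto the drill stack, and clamped

### The arm

A 6-joint arm with a two-finger parallel gripper is mounted at the origin on a cart in front of the work surface, level with it; the furniture and walls round the work are solid. World frame = base frame: x ahead of the robot, y to its left, z up, the work surface at z = 0. Lengths are in m, angles in degrees, forces in N, time in s.
With the tool pointing down it reaches from about 0.375 to 0.9 m from the base axis. Payload 3.1 kg.
Tool frame: the origin (TCP) lies midway between the tips of the shut fingers; the grasp point (between the pads) lies 19 mm behind it (bot.hold_point_z is the distance from the TCP to the grasp point, in m); z points along the fingers, y is the line along which they close (so a half turn about z gives the same grasp; the last joint's range is limited). The gripper opens to 87 mm and grips with 3 to 60 N. Pads are 19 mm wide; open, the fingers measure 117 mm over their backs; the gripper's body (75 mm by 190 mm) begins 51 mm behind the grasp point.
Start: joints at [59.96, 30.224, 82.088, -0, 67.689, -10.227], TCP at [0.212, 0.588, 0.223] pointing down, gripper open.
Joint ranges: [-176.69, 176.69], [-43.24, 126.21], [12.49, 139.97], [-82, 262], [0, 151.66], [-163.58, 163.58]. Speed limits (degrees/s): [159.86, 159.86, 180, 180, 180, 180].

### API

Orientations are given as a 3x3 rotation matrix whose columns are the frame's x, y, z axes.
In Python, from rig import read_state, optics, order, bot gives the robot as it stands.
- The arm moves only by the tool drive_tool, never from a script. Its argument "steps" is a list of rows, each a list of 7 numbers: the finger opening in mm, from 0 to 87, then the shift along the tool's x, y, z normalised to -1 to 1, where 1 is 0.12 m, then the turn, a rotation vector about the tool's x, y, z normalised to -1 to 1, where 1 is 1.5 rad. In form: [[jaw, tx, ty, tz, ax, ay, az], ...]. A call has 1 to 8 rows; each row is the pose to reach, as a shift and turn from the pose commanded when the call began, along the tool's axes at that moment; what a row does not reach only later rows make up. A row lasts 1/10 s, in which the tool goes at most 50 mm and 8.59 degrees, less where a joint would pass 70% of its speed; a pose out of reach is approached as far as the arm can. A call with a number of a shift or a turn outside -1 to 1 is refused whole. A call with a gripper value outside its range is refused whole. The fingers move at their own pace and stop on an object; the grip force is fixed at half the most. Time passes only in rows, so rows that repeat a pose let the fingers close. It gives the time, the measured TCP pose, the force, the opening and the grip force at its end, in the units of the state.
- read_state(): the state, without advancing time (a new reading comes with each control period).
- optics.capture(name): name is "side" or "top" or "wrist"; returns a dict with "color" (420x560x3 uint8, blue, green, red), "range_z" (420x560 float32, m along the optical axis (not along the pixel's ray), 0 where there is no reading), "fx", "fy", "cx", "cy" (pixels), "D" ([k1, k2, p1, p2, k3] as OpenCV has them; the pictures are not rectified), "rvec" (rotation vector, rad) and "tvec" (3), from world to camera coordinates, as OpenCV has them. Camera axes: x right, y down, z forward; pixel columns grow to the right and rows downward; lengths in m; the calibration is good to about 2 mm. A picture is of the moment at which its call begins.
- order.hand_in(): hands the job in; it is judged then, once.
The state is a dict: "time_s": time; "joint_positions": joint angles; "qvel": joint speeds; "tau": joint torques, N m; "position": TCP position; "tcp_rot": TCP orientation; "force": force on the tool from outside, world axes, zero at the start; "moment": the same for the moment, N m; "opening": opening from 0.0 (shut) to 1.0 (fully open); "grasp_force": force on a finger pad.
Only numpy, scipy, OpenCV 4.12 (cv2) and the standard library are available. Lean on these libraries where they do the work, as an engineer would, in place of code of your own. Each camera call takes 0.05 s, during which the arm holds its last target. There are 200 camera calls.

### The job

The thin aluminium plate with the scribed lines lies flat on the dark granite block, where it cannot be picked up. Slide it along the stone towards the robot until its end sticks out well past the block's front edge, take it by that end and lay it down gently (never dropped, scribed face up) on the two blank plates in the drilling jig, flush with them between the pins. Then swing the cam lever over towards the robot and press it down until its nose clamps the stack firmly, and leave the cutters and the flux jar where they are.

Things in the scene. Friction and masses are not known exactly. Their poses are not given: they have to be found in the camera images.
- scribed_plate: Loose aluminium plate 140 x 60 x 2.5 mm, 40 to 80 g, dark scribed lines on its upper face. Origin: centre of the underside; x along the length, y along the width, z up out of the scribed face. Starts flat on the granite, wholly on it, -x end towards the front edge, turned up to 11 degrees. Smooth (friction on the stone about 0.25): closed fingertips pressed on top with 5 to 15 N drag it along.
- plate_front (a point): Middle of the plate's -x end, 70 mm from its centre, half-way up its thickness: the end nearer to the robot at the start, to be slid past the front edge and gripped across the 60 mm width.
- granite: Fixed dark granite block, 180 mm (x) by 130 mm (y), its flat top 45 mm above the bench. Origin: centre of its underside, on the bench; x points away from the robot (within 8 degrees), so its front edge is at x = -90 mm in its own frame. Stands left of the vice, beside the jig on either side.
- drill_jig: Fixed jig on the bench, left of the vice, beside the granite on either side; x away from the robot (within 8 degrees), z up, origin on the bench. Aluminium base from x = -97 to +38 mm, 100 mm wide, flat top 30 mm up. Two blanks lie on it lengthwise, centred at x = -67 mm, y = 0, so the front 40 mm of each plate sticks out past the base, free below: room for the fingers.
- nest_top (a point): In the jig: centre of the upper blank's top face, 35 mm above the bench; the scribed plate's origin belongs here. Round 8 mm pins 16 mm high (top 5 mm conical) stand round it on the base: axes at +-36 mm to the sides, 10 mm before and 50 mm behind this point, and at the far end 76 mm behind it, 21 mm to each side: 2 mm of play at sides and far end, no stop at the front.
- blank_a: Loose lower blank plate in the jig, 140 x 60 x 2.5 mm, without lines; origin at the centre of its underside, x along its length.
- blank_b: Loose upper blank plate in the jig, of the same size, lying on blank_a; origin at the centre of its underside.
- cam_lever (a joint): Lever angle (rad, 0 to 2.40). At 0 thrown back, handle 135 degrees up from the jig's -x direction; grows as the handle swings up, over and down towards the robot. Starts at 0.08 to 0.24, clear of the plates. With three plates the nose meets the top one at about 2.18. Stiff hinge (0.30 N m, 4 N at the grip), stays where left: 8 to 15 N down on the grip leaves the nose clamping.
- lever_grip (a point): Centre of the black cross grip on the end of the lever's 9 mm round handle: a 16 mm cylinder, 28 mm long along the jig's y (the hinge direction), 80 mm from the pivot. It can be pinched by its two ends from above and swung round the pivot, or pushed. Closed, it lies over the plates, 67 mm above the bench, 29 mm above the top plate.
- lever_pivot (a point): On the lever's level hinge axis (along the jig's y), at x = 15 mm, y = 0 in the jig's frame, 53 mm above the bench, 12 mm beyond the plates' far end.
- side_cutters: Bystander: side cutters with red handles, 50 x 129 x 12 mm, loose on the bench before the vice. Origin at the centre of the underside.
- flux_jar: Bystander: flux jar with a white lid, 50 mm across, 26 mm high, loose on the bench to the right, beyond the vice. Origin at the centre of the underside.

How it is judged (in metres and radians):
On the way, in this order (a step that is already met when the one before it is completed fails the run):
1. the scribed plate still lies flat on the granite and its end sticks out at least 25 mm past the front edge (x of plate_front in the frame of granite below -0.115 m and z of scribed_plate in the frame of granite between 0.042 and 0.048 m and angle between scribed_plate's own z axis and vertical below 0.05 rad), for 0.1 s.
2. the scribed plate lies flat on the two blanks between the pins, the lever not yet closed (z of scribed_plate in the frame of drill_jig between 0.033 and 0.037 m and horizontal distance between scribed_plate and nest_top below 0.008 m and angle between scribed_plate's own z axis and vertical below 0.04 rad and value of joint cam_lever below 1.9 rad), for 0.2 s.
At the end, for the whole second after the job is handed in: The scribed plate lies flat, lines up, as third plate on the two blanks between the pins, within 6 mm of the nest's centre and square within 4.5 degrees; the blanks are still in the nest, flush within 6 mm; the lever is past 2.08 rad and its nose presses on the plate with over 2 N; all at rest (z of scribed_plate in the frame of drill_jig between 0.033 and 0.037 m and horizontal distance between scribed_plate and nest_top below 0.006 m and horizontal distance between scribed_plate and blank_b below 0.006 m and horizontal distance between blank_b and blank_a below 0.006 m and z of blank_a in the frame of drill_jig below 0.032 m and z of blank_b in the frame of drill_jig below 0.0345 m and angle between scribed_plate's own z axis and vertical below 0.04 rad and angle between the x axis of scribed_plate and the x axis of drill_jig, either way round below 0.08 rad and value of joint cam_lever above 2.08 rad and contact force between cam_lever and scribed_plate above 2 N and linear speed of scribed_plate below 0.02 m/s); the robot touches nothing.
It fails at once if the scribed plate is dropped (falls freely more than about 15 mm) (contact force between scribed_plate and anything else below 0.02 N and linear speed of scribed_plate above 0.55 m/s).
It fails at once if the scribed plate ends up down on the bench (height (world z) of scribed_plate below 0.02 m).
It fails at once if the side cutters or the flux jar are pushed more than 30 mm (distance of any of side_cutters, flux_jar from where it was at the start of the episode above 0.03 m).
It also fails if it takes over 69 s, if anything falls off the work surface, if the arm or the gripper's body presses on something with over 40 N, if the wrist force passes 120 N, or if a joint passes its speed limit or range.

## Working session

There is one attempt and no reset: what is moved stays moved. The work goes in short steps, Python scripts to look and compute and a tool call to move; the robot and the scene stay as the last step left them, time stands still between calls to the robot, and variables do not carry over. Pictures are saved under pics/ and viewed, at most 10 in all, crops included, and the job is handed in when it is done.

Besides the shell and the picture viewer there is one more tool, called after "Call:" as name([rows], argument=value, ...), one row to a line, values as JSON. drive_tool: Moves the arm, as the interface text tells. Scaled input: -1 to 1 covers 0.12 m each way for a shift and 1.5 rad each way for a turn. Its arguments: {"type":"object","properties":{"steps":{"type":"array"}},"required":["steps"]}

```bash
ls; mkdir -p pics; cat > h.py <<'E'
import numpy as np, cv2
from rig import read_state, optics, order, bot
def cam(n):
    c=optics.capture(n); c['K']=np.array([[c['fx'],0,c['cx']],[0,c['fy'],c['cy']],[0,0,1]]); c['R']=cv2.Rodrigues(np.array(c['rvec'],float))[0]; c['t']=np.array(c['tvec'],float).ravel(); c['D']=np.array(c['D'],float); return c
def ray(c,px,z):
    p=cv2.undistortPoints(np.array(px,float).reshape(-1,1,2),c['K'],c['D']).reshape(-1,2)
    d=np.c_[p,np.ones(len(p))]@c['R']; o=-c['R'].T@c['t']
    return o+d*((z-o[2])/d[:,2])[:,None]
def proj(c,P): return cv2.projectPoints(np.array(P,float).reshape(-1,1,3),np.array(c['rvec'],float),c['t'],c['K'],c['D'])[0].reshape(-1,2)
def cloud(c):
    v,u=np.mgrid[:420,:560]; px=np.c_[u.ravel(),v.ravel()].astype(float)
    p=cv2.undistortPoints(px.reshape(-1,1,2),c['K'],c['D']).reshape(-1,2); z=c['range_z'].ravel()[:,None]
    P=(np.c_[p,np.ones(len(p))]*z-c['t'])@c['R']; P[z[:,0]==0]=np.nan
    return P.reshape(420,560,3)
E
python3 - <<'E'
from h import *
c=cam('top');s=cam('side')
cv2.imwrite('pics/top.png',c['color']);cv2.imwrite('pics/side.png',s['color'])
for k in (c,s): print(-k['R'].T@k['t'])
st=read_state();print(st['time_s'],st['position'],np.round(st['tcp_rot'],3),st['force'],bot.hold_point_z)
E
```

```text
pics
[0.36171925 0.01706698 1.05116076]
[1.18556796 0.83444703 0.65427175]
0.1 [0.21149531 0.58742542 0.22166216] [[-0.941  0.339 -0.001]
 [ 0.339  0.941 -0.002]
 [ 0.    -0.002 -1.   ]] [-0.14546473 -1.45093608 -0.1271831 ] 0.0187
```

View pics/top.png

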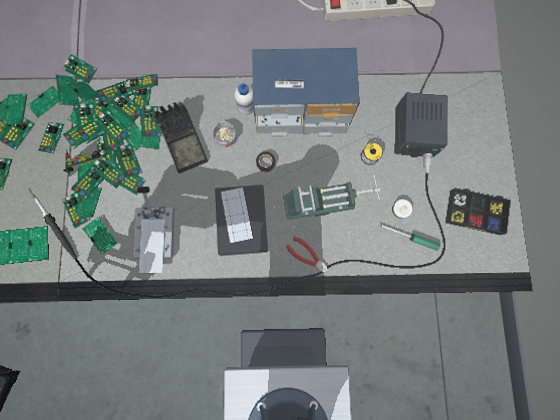

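View pics/side.png

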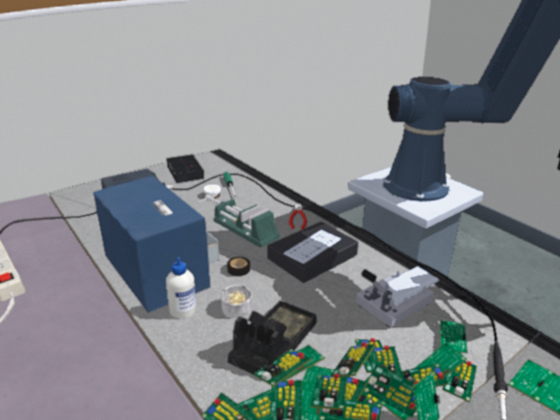

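The top view shows the granite at about px (216–267, 184–255) with the plate on it (220–255, 187–243). The jig is at (133–173, 205–273) with its lever thrown back, grip near (143,190). The cutters (305,252) and jar (402,208) are clear to the right. The side view shows the same, with the lever standing up at (370,276).

```bash
python3 - <<'E'
from h import *
c=cam('top')
P=cloud(c)
im=c['color']; g=im.max(2)
def fit(mask,z,name):
    n,l,s,ce=cv2.connectedComponentsWithStats(mask.astype(np.uint8)); 
    k=1+np.argmax(s[1:,4]); m=(l==k).astype(np.uint8)
    cn=max(cv2.findContours(m,0,2)[0],key=len).reshape(-1,2)
    W=ray(c,cn,z)[:,:2]; r=cv2.minAreaRect((W*1000).astype(np.float32)); print(name,s[k],r); print(cv2.boxPoints(r).round(1).tolist()); return m
Z=P[...,2]
roi=np.zeros(Z.shape,bool); roi[175:265,205:275]=1
fit(roi&(Z>.03)&(Z<.06),.045,'granite z')
fit(roi&(g<75),.045,'granite dark')
fit(cv2.morphologyEx((roi&(g>120)&(Z>.03)).astype(np.uint8),3,np.ones((3,3))),.0475,'plate')
roi[:]=0; roi[195:285,120:185]=1
fit(roi&(g>175)&(Z>.015),.035,'blank')
fit(roi&(Z>.02)&(Z<.033),.03,'base')
print(np.nanmedian(Z[210:220,228:240]),np.nanmedian(Z[250:265,145:155]),np.nanstd(Z[210:220,228:240]))
big=cv2.resize(im[175:285,120:275],None,fx=5,fy=5,interpolation=2);cv2.imwrite('pics/crop.png',big)
hz=np.nan_to_num(Z[180:225:4,130:180:5]);print((hz*1000).astype(int))
E
```

```text
granite z [ 215  185   53   71 3292] ((531.5261840820312, 110.24983978271484), (180.57374572753906, 129.71392822265625), 3.2504780292510986)
[[437.70001220703125, 169.89999389648438], [445.1000061035156, 40.400001525878906], [625.2999877929688, 50.599998474121094], [618.0, 180.10000610351562]]
granite dark [242 185  26  67 796] ((537.4188232421875, 61.97431182861328), (184.90048217773438, 52.709617614746094), 11.861482620239258)
[[441.5, 68.80000305175781], [452.3999938964844, 17.200000762939453], [633.2999877929688, 55.20000076293945], [622.5, 106.80000305175781]]
plate [ 221  187   32   56 1197] ((544.0740356445312, 122.71647644042969), (141.588134765625, 61.09169387817383), 10.874515533447266)
[[468.79998779296875, 139.39999389648438], [480.29998779296875, 79.4000015258789], [619.4000244140625, 106.0999984741211], [607.7999877929688, 166.10000610351562]]
blank [144 231  20  42 546] ((452.54046630859375, 339.6280822753906), (49.27742385864258, 107.74592590332031), 89.8230972290039)
[[398.6000061035156, 315.20001220703125], [506.29998779296875, 314.79998779296875], [506.5, 364.10000
[... 200 characters left out ...]
25, 324.20001220703125], [437.3999938964844, 289.5], [572.0, 294.1000061035156], [570.7999877929688, 328.70001220703125]]
0.04751447399036632 0.03477519276047622 0.0019250098318091833
[[ 14  18   7   1  -3  -1  -1   0   0  -1]
 [ 10   9   9   0   0   1  -1   2  -2   0]
 [  6  12 122 122  -3   0   0   1   0   4]
 [  0   6 120 121  -3   2   0  -2   1   0]
 [  0   0   0 102   2   0  -2  -1   2   0]
 [  0  -1  -2  94   0   0   4  -2   0   1]
 [  0   0   0  83  -3   0   0   2   1   0]
 [ -3  29  29  36  70  31  36  31  29   0]
 [  1  30  31  78  79  65  34  30  29   0]
 [  0  33  33  60  64  58  46  31  31   3]
 [  2  30  27  35  37  35  34  31  29   1]
 [  0  31  31  39  37  38  30  32  32   1]]
```

View pics/crop.png

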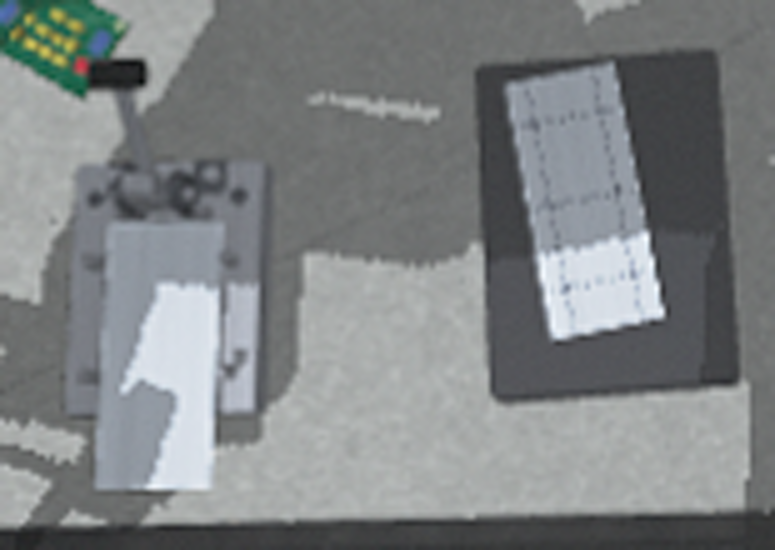

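The crop shows the upper blank's corners at crop px (106,222), (224,223), (213,491) and (96,490). The base corners are at about (78,165), (270,162), (265,412) and (66,412). The lever grip is at (117,73).

```bash
python3 - <<'E'
from h import *
c=cam('top'); Z=cloud(c)[...,2]
f=lambda L:np.array(L)/5-.4+[120,175]
def rect(W):
    r=cv2.minAreaRect((W[:,:2]*1000).astype(np.float32));print(r)
b=ray(c,f([(106,222),(224,223),(213,491),(96,490)]),.035);print(b.round(4),b.mean(0)); rect(b)
for i,j in((3,0),(2,1)): d=b[j]-b[i];print(np.degrees(np.arctan2(d[1],d[0])),np.linalg.norm(d))
B=ray(c,f([(78,165),(270,162),(265,412),(66,412)]),.03);print(B.round(4));rect(B)
s=cam('side')
print('grip',ray(c,f([(117,73)]),.12))
# Blank by cloud height
roi=np.zeros(Z.shape,bool);roi[195:285,120:185]=1
P=cloud(c);m=roi&(Z>.02)&(Z<.043); Q=P[m]; 
for lo,hi in((.0,1),):
    front=Q[Q[:,0]<.43];print('front strip y',np.percentile(front[:,1],[1,50,99]),'x',front[:,0].min(),'n',len(front))
G=P[180:196,130:160].reshape(-1,3);G=G[G[:,2]>.09];print('grip cloud',G.mean(0),G.min(0),G.max(0))
for p in [(.4385,.17)]: pass
st=read_state();print(proj(c,[st['position']]))
E
```

```text
[[0.5392 0.3769 0.035 ]
 [0.5375 0.3144 0.035 ]
 [0.3965 0.3146 0.035 ]
 [0.3984 0.3748 0.035 ]] [0.46789582 0.34516749 0.035     ]
((467.8721618652344, 345.7207946777344), (62.507179260253906, 142.6021728515625), 89.92889404296875)
0.8291189973204767 0.14085603562458243
-0.07109415070773575 0.1409360115256886
[[0.5715 0.3952 0.03  ]
 [0.5712 0.2924 0.03  ]
 [0.4371 0.2905 0.03  ]
 [0.4393 0.3944 0.03  ]]
((504.305908203125, 342.82684326171875), (135.03836059570312, 103.8502197265625), 0.34563273191452026)
grip [[0.59921322 0.3450727  0.12      ]]
front strip y [0.31519989 0.34441685 0.37541931] x 0.3984625472483923 n 299
grip cloud [0.59679878 0.34613929 0.11971806] [0.58741707 0.33323783 0.10629316] [0.60631214 0.35988142 0.12728767]
[[ -7.65678508 367.59869014]]
```

```bash
cat >> h.py <<'E'
def go(p,yaw,st=None):
    """row numbers to bring TCP to p, tool down, tool y at angle 90+yaw deg"""
    st=st or read_state(); R=np.array(st['tcp_rot']); a=np.radians(yaw); c,s=np.cos(a),np.sin(a)
    T=np.array([[-c,-s,0],[-s,c,0],[0,0,-1.]])
    d=R.T@(np.array(p)-st['position'])/.12; w=cv2.Rodrigues(R.T@T)[0].ravel()/1.5
    print('shift',d.round(3),'turn',w.round(3),'pos',np.round(st['position'],4),'F',np.round(st['force'],2),'op',st['opening'],'t',st['time_s'])
E
echo ok
```

```text
ok
```

Call:
drive_tool([
  [0,-1,-0.67,0,0,0,0],
  [0,-1,-0.67,0,0,0,0],
  [0,-1,-0.67,0,0,0,0],
  [0,-1,-0.67,0,0,0,0],
])

```text
time_s: 0.65
position: [0.3, 0.4678, 0.2224]
tcp_rot: [[-0.939, 0.344, 0.0], [0.344, 0.939, -0.003], [-0.001, -0.002, -1.0]]
force: [-0.2, -0.5, 0.6]
opening: 0.72
grasp_force: 0.0
```

Call:
drive_tool([
  [0,-1,-0.67,0,0,0,0],
  [0,-1,-0.67,0,0,0,0],
  [0,-1,-0.67,0,0,0,0],
  [0,-1,-0.67,0,0,0,0],
])

```text
time_s: 1.05
position: [0.3862, 0.3524, 0.2227]
tcp_rot: [[-0.939, 0.344, 0.002], [0.344, 0.939, -0.001], [-0.002, -0.0, -1.0]]
force: [0.2, -0.5, 0.1]
opening: 0.355
grasp_force: 0.0
```

Call:
drive_tool([
  [0,-1,-0.67,0,0,0,0],
  [0,-1,-0.67,0,0,0,0],
  [0,-1,-0.67,0,0,0,0],
  [0,-1,-0.67,0,0,0,0],
])

```text
time_s: 1.45
position: [0.4725, 0.2365, 0.2228]
tcp_rot: [[-0.939, 0.344, 0.003], [0.344, 0.939, -0.0], [-0.003, 0.001, -1.0]]
force: [-0.1, 1.1, -0.2]
opening: 0.031
grasp_force: 0.0
```

```bash
python3 -c "
from h import *
go([.552,.124,.10],10.9)"
```

```text
shift [-0.941 -0.654  1.026] turn [-0.     0.002 -0.361] pos [0.4725 0.2365 0.2228] F [-0.08  1.08 -0.23] op 0.030615248178337884 t 1.45
```

Call:
drive_tool([
  [0,-0.94,-0.655,0.5,0,0,-0.36],
  [0,-0.94,-0.655,0.9,0,0,-0.36],
  [0,-0.94,-0.655,1,0,0,-0.36],
  [0,-0.94,-0.655,1,0,0,-0.36],
  [0,-0.94,-0.655,1,0,0,-0.36],
  [0,-0.94,-0.655,1,0,0,-0.36],
])

```text
time_s: 2.05
position: [0.5475, 0.128, 0.1019]
tcp_rot: [[-0.981, -0.191, -0.002], [-0.191, 0.981, 0.001], [0.002, 0.001, -1.0]]
force: [0.8, 0.8, 0.3]
opening: 0.004
grasp_force: 0.0
```

```bash
python3 - <<'E'
from h import *
go([.552,.124,.055],10.9)
w=cam('wrist');cv2.imwrite('pics/w1.png',w['color']);print(-w['R'].T@w['t'])
E
```

```text
shift [-0.031 -0.041  0.39 ] turn [ 0.001 -0.001  0.002] pos [0.5475 0.128  0.1019] F [0.77 0.82 0.32] op 0.004037164862005927 t 2.05
[0.46656702 0.11164894 0.26501377]
```

View pics/w1.png

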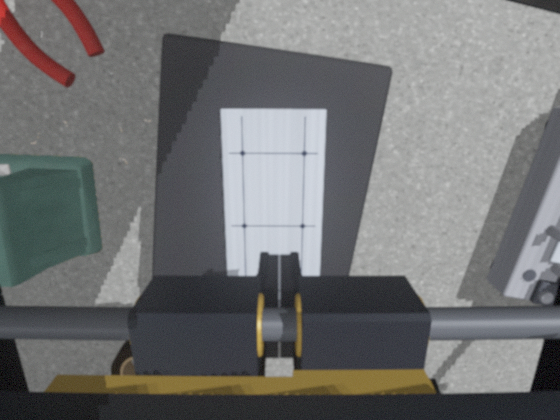

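The wrist view shows the closed fingers centred across the plate (220–326, 108–280), with the granite front edge at the top (165–390, 38–70). I'll go down to contact.

Call:
drive_tool([
  [0,-0.03,-0.04,0.2,0,0,0],
  [0,-0.03,-0.04,0.38,0,0,0],
  [0,-0.03,-0.04,0.41,0,0,0],
  [0,-0.03,-0.04,0.42,0,0,0],
  [0,-0.03,-0.04,0.44,0,0,0],
  [0,-0.03,-0.04,0.44,0,0,0],
])

```text
time_s: 2.7
position: [0.5532, 0.1233, 0.0508]
tcp_rot: [[-0.981, -0.193, 0.002], [-0.193, 0.981, 0.0], [-0.002, -0.0, -1.0]]
force: [1.5, -0.7, -0.1]
opening: 0.006
grasp_force: 0.0
```

Call:
drive_tool([
  [0,0,0,0.01,0,0,0],
  [0,0,0,0.02,0,0,0],
  [0,0,0,0.02,0,0,0],
])

```text
time_s: 3.0
position: [0.5531, 0.1229, 0.048]
tcp_rot: [[-0.981, -0.193, 0.001], [-0.193, 0.981, 0.0], [-0.001, -0.0, -1.0]]
force: [-1.0, 1.4, 3.8]
opening: 0.007
grasp_force: 1.9
```

Call:
drive_tool([
  [0,0,0,0.01,0,0,0],
  [0,0,0,0.01,0,0,0],
])

```text
time_s: 3.2
position: [0.5531, 0.1229, 0.0479]
tcp_rot: [[-0.981, -0.193, 0.001], [-0.193, 0.981, 0.0], [-0.001, -0.0, -1.0]]
force: [-1.7, 0.5, 12.5]
opening: 0.004
grasp_force: 6.0
```

Call:
drive_tool([
  [0,0.02,0,0,0,0,0],
  [0,0.06,0,0,0,0,0],
  [0,0.1,0,0,0,0,0],
  [0,0.14,0,0,0,0,0],
  [0,0.18,0,0,0,0,0],
  [0,0.22,0,0,0,0,0],
  [0,0.26,0,0,0,0,0],
  [0,0.26,0,0,0,0,0],
])

```text
time_s: 4.0
position: [0.5246, 0.1166, 0.0479]
tcp_rot: [[-0.981, -0.193, 0.006], [-0.193, 0.981, -0.0], [-0.006, -0.001, -1.0]]
force: [0.2, -0.9, 9.7]
opening: 0.004
grasp_force: 4.8
```

```bash
cat >> h.py <<'E'
def plate(roi,z=.0475,thr=120,zmin=.03):
    c=cam('top'); Z=cloud(c)[...,2]; g=c['color'].max(2); m=np.zeros(Z.shape,bool); m[roi[1]:roi[3],roi[0]:roi[2]]=1
    m=cv2.morphologyEx((m&(g>thr)&(abs(Z-z)<.015)).astype(np.uint8),3,np.ones((3,3)))
    cn=max(cv2.findContours(m,0,2)[0],key=cv2.contourArea).reshape(-1,2)
    W=ray(c,cn,z)[:,:2]; r=cv2.minAreaRect((W*1000).astype(np.float32)); print(r,cv2.boxPoints(r).round(1).tolist()); return c
E
python3 -c "
from h import *
c=plate((205,175,275,275)); cv2.imwrite('pics/t2.png',cv2.resize(c['color'][170:280,200:290],None,fx=5,fy=5))"
```

```text
((467.68255615234375, 78.04450988769531), (7.783149242401123, 31.426637649536133), 84.92304229736328) [[451.70001220703125, 75.5999984741211], [483.0, 72.80000305175781], [483.70001220703125, 80.5], [452.3999938964844, 83.30000305175781]]
```

View pics/t2.png

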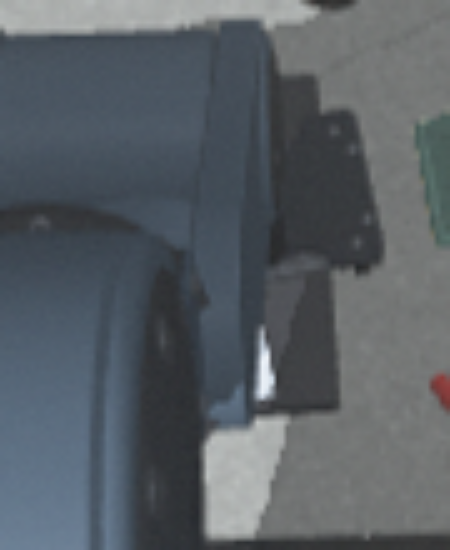

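The top view is blocked by the arm, with only a sliver of plate at (265,370), so I'll track the plate with the wrist camera.

```bash
cat >> h.py <<'E'
def wfront(z=.0475,save=None,gr=((.5315,.11025),3.25)):
    w=cam('wrist'); im=w['color']
    if save: cv2.imwrite(save,im)
    Z=cloud(w)[...,2]; v,u=np.mgrid[:420,:560]
    m=((im.min(2)>120)&(abs(Z-z)<.012)&(u>150)&(u<420)&(v<285)).astype(np.uint8)
    m=cv2.morphologyEx(m,3,np.ones((7,7)))
    cn=max(cv2.findContours(m,0,2)[0],key=cv2.contourArea).reshape(-1,2)
    W=ray(w,cn,z)[:,:2]; r=cv2.minAreaRect((W*1000).astype(np.float32)); b=cv2.boxPoints(r)/1000
    f=b[np.argsort(b[:,0])[:2]].mean(0); a=np.radians(gr[1]); d=f-gr[0]
    k=b[np.argsort(b[:,0])[0]]; ed=np.diff(b[np.argsort(b[:,0])[:2]],axis=0)[0]; yaw=np.degrees(np.arctan(-ed[0]/ed[1]))
    print('size',np.round(r[1],1),'front',f.round(4),'yaw',yaw.round(2),'granite x',(d@[np.cos(a),np.sin(a)]).round(4)); return w
E
python3 -c "
from h import *
wfront(save='pics/w2.png')"
```

```text
size [82.3 60.8] front [0.4453 0.1042] yaw 10.77 granite x -0.0864
```

Call:
drive_tool([
  [0,0.05,0,0,0,0,0],
  [0,0.11,0,0,0,0,0],
  [0,0.17,0,0,0,0,0],
  [0,0.23,0,0,0,0,0],
  [0,0.29,0,0,0,0,0],
  [0,0.35,0,0,0,0,0],
  [0,0.42,0,0,0,0,0],
  [0,0.42,0,0,0,0,0],
])

```text
time_s: 4.9
position: [0.4748, 0.1068, 0.0479]
tcp_rot: [[-0.981, -0.193, 0.006], [-0.193, 0.981, -0.0], [-0.006, -0.001, -1.0]]
force: [0.0, -0.1, 11.5]
opening: 0.004
grasp_force: 6.2
```

```bash
python3 -c "
from h import *
wfront(save='pics/w3.png')"
```

```text
size [80.4 60.6] front [0.3974 0.0942] yaw 11.03 granite x -0.1348
```

Call:
drive_tool([
  [0,0,0,-0.1,0,0,0],
  [0,0,0,-0.4,0,0,0],
  [87,0.47,0,-0.5,0,0,0],
  [87,0.47,0,-0.5,0,0,0],
  [87,0.47,0,-0.5,0,0,0],
  [87,0.47,0,-0.5,0,0,0],
  [87,0.47,0,-0.5,0,0,0],
  [87,0.47,0,-0.5,0,0,0],
])

```text
time_s: 5.75
position: [0.4184, 0.0962, 0.1058]
tcp_rot: [[-0.981, -0.193, 0.001], [-0.193, 0.981, -0.0], [-0.001, -0.0, -1.0]]
force: [0.4, 0.1, -0.1]
opening: 0.468
grasp_force: 0.0
```

```bash
python3 -c "
from h import *
c=plate((190,175,285,285)); w=cam('wrist');cv2.imwrite('pics/w4.png',w['color'])
go([.419,.0984,.034],11.0)
print(ray(w,[(280,300)],.0475))"
```

```text
((525.4952392578125, 117.12779235839844), (63.55288314819336, 29.383575439453125), 88.91939544677734) [[510.20001220703125, 85.5999984741211], [539.5999755859375, 85.0999984741211], [540.7999877929688, 148.60000610351562], [511.3999938964844, 149.1999969482422]]
shift [-0.013  0.016  0.598] turn [ 0.    -0.     0.002] pos [0.4179 0.0963 0.1058] F [-0.64  0.15 -1.03] op 0.5530200692451929 t 5.85
[[0.4686085 0.1069347 0.0475   ]]
```

View pics/w4.png

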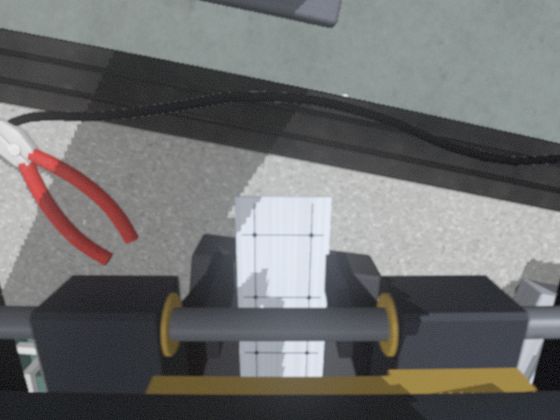

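The plate end is at (236–330, row 197), centred between the opening fingers. The cutters are at (0–135, 120–260), left of the fingers.

Call:
drive_tool([
  [87,-0.01,0.015,0,0,0,0],
  [87,-0.01,0.015,0,0,0,0],
  [87,-0.01,0.015,0.1,0,0,0],
  [87,-0.01,0.015,0.3,0,0,0],
  [87,-0.01,0.015,0.5,0,0,0],
  [87,-0.01,0.015,0.6,0,0,0],
  [87,-0.01,0.015,0.6,0,0,0],
  [87,-0.01,0.015,0.6,0,0,0],
])

```text
time_s: 6.65
position: [0.4181, 0.0983, 0.0341]
tcp_rot: [[-0.981, -0.193, -0.001], [-0.193, 0.981, 0.0], [0.001, 0.0, -1.0]]
force: [-0.9, -0.1, 0.5]
opening: 0.999
grasp_force: 0.0
```

Call:
drive_tool([
  [50,0,0,0,0,0,0],
  [50,0,0,0,0,0,0],
  [50,0,0,0,0,0,0],
  [50,0,0,0,0,0,0],
  [50,0,0,0,0,0,0],
  [50,0,0,0,0,0,0],
  [50,0,0,0,0,0,0],
  [50,0,0,0,0,0,0],
])

```text
time_s: 7.45
position: [0.4183, 0.0982, 0.0342]
tcp_rot: [[-0.981, -0.193, 0.0], [-0.193, 0.981, -0.0], [-0.0, -0.0, -1.0]]
force: [0.8, 0.4, 1.7]
opening: 0.673
grasp_force: 30.0
```

Call:
drive_tool([
  [50,0,0,-0.03,0,0,0],
  [50,0,0,-0.08,0,0,0],
  [50,0,0,-0.15,0,0,0],
  [50,0,0,-0.25,0,0,0],
  [50,0,0,-0.4,0,0,0],
  [50,0,0,-0.55,0,0,0],
  [50,0,0,-0.65,0,0,0],
  [50,0,0,-0.65,0,0,0],
])

```text
time_s: 8.25
position: [0.4191, 0.0982, 0.114]
tcp_rot: [[-0.981, -0.193, 0.004], [-0.193, 0.981, -0.0], [-0.004, -0.001, -1.0]]
force: [0.1, 0.0, -0.3]
opening: 0.674
grasp_force: 30.0
```

```bash
python3 - <<'E'
from h import *
for n in('side','wrist'):
    w=cam(n);cv2.imwrite('pics/%s5.png'%n,w['color'])
s=cv2.imread('pics/side5.png');w=cv2.imread('pics/wrist5.png')
cv2.imwrite('pics/c5.png',np.hstack([cv2.resize(s[170:330,220:440],(550,400)),cv2.resize(w[120:420,180:380],(250,400))]))
go([.41,.33,.112],.4)
P=cloud(w:=cam('wrist')); print(P[205:270:8,283].round(4))
E
```

```text
shift [-0.307  1.908  0.004] turn [-0.     0.001  0.125] pos [0.4181 0.0982 0.1125] F [-0.48 -0.76 -1.61] op 0.6752195570668977 t 8.35
[[0.4179 0.1015 0.0014]
 [0.4244 0.1028 0.0011]
 [0.4309 0.1041 0.001 ]
 [0.4373 0.1054 0.0013]
 [0.4441 0.1067 0.001 ]
 [0.3987 0.0961 0.1264]
 [0.4027 0.0969 0.1255]
 [0.4064 0.0976 0.1259]
 [0.4099 0.0984 0.1264]]
```

View pics/c5.png

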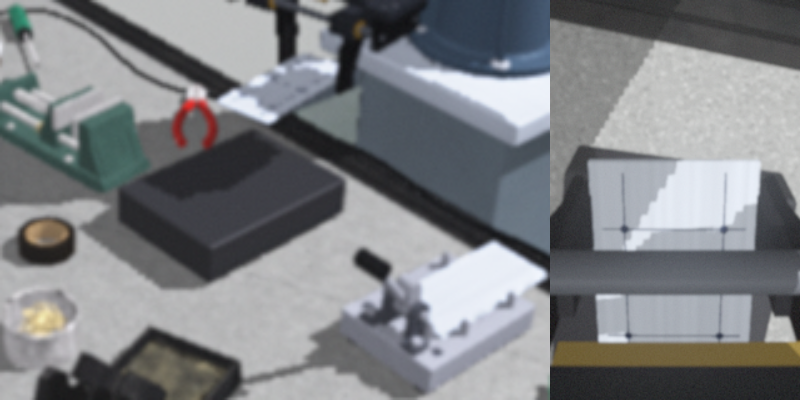

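The plate is held level: its depth reads z ≈ 0.126 along the visible end. I'll take it high over the jig and measure the nest with the wrist camera.

Call:
drive_tool([
  [50,0,0,-0.2,0,0,0],
  [50,-0.05,0.1,-0.4,0,0,0],
  [50,-0.2,0.3,-0.6,0,0,0],
  [50,-0.35,0.5,-0.73,0,0,0],
  [50,-0.5,0.7,-0.73,0,0,0],
  [50,-0.6,0.9,-0.73,0,0,0],
])

```text
time_s: 9.0
position: [0.4689, 0.2193, 0.1996]
tcp_rot: [[-0.981, -0.193, 0.001], [-0.193, 0.981, 0.0], [-0.001, -0.0, -1.0]]
force: [-0.7, -0.5, -1.2]
opening: 0.671
grasp_force: 30.0
```

Call:
drive_tool([
  [50,-0.1,0.15,0,0,0,0.03],
  [50,-0.25,0.35,0,0,0,0.07],
  [50,-0.4,0.55,0,0,0,0.1],
  [50,-0.52,0.75,0,0,0,0.125],
  [50,-0.6,0.87,0,0,0,0.125],
  [50,-0.6,0.87,0,0,0,0.125],
  [50,-0.6,0.87,0,0,0,0.125],
])

```text
time_s: 9.7
position: [0.5173, 0.3338, 0.1983]
tcp_rot: [[-1.0, -0.007, -0.003], [-0.007, 1.0, -0.002], [0.003, -0.002, -1.0]]
force: [-0.0, -0.2, -1.2]
opening: 0.672
grasp_force: 30.0
```

```bash
python3 - <<'E'
from h import *
w=cam('wrist');cv2.imwrite('pics/w6.png',w['color'])
import pickle; pickle.dump(w,open('w6.pkl','wb'))
go([.41,.34,.11],.4); print(-w['R'].T@w['t']); P=cloud(w); print(P[270:420:15,280].round(3))
E
```

```text
shift [0.892 0.062 0.741] turn [-0.001 -0.002 -0.   ] pos [0.5173 0.3334 0.1986] F [-0.51 -0.31 -0.99] op 0.6777722907993693 t 9.75
[0.43499274 0.33324612 0.36150753]
[[0.51  0.334 0.212]
 [0.517 0.334 0.213]
 [0.525 0.334 0.212]
 [0.486 0.334 0.284]
 [0.489 0.334 0.286]
 [0.55  0.335 0.212]
 [0.559 0.335 0.211]
 [0.569 0.335 0.21 ]
 [0.495 0.334 0.298]
 [0.493 0.334 0.304]]
```

View pics/w6.png

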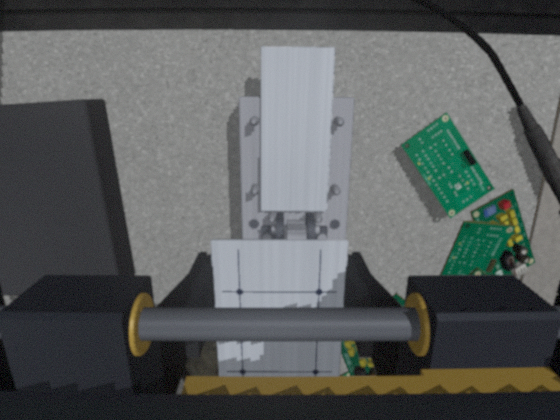

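The wrist view shows the blank at (262–332, 47–211). The front pins are at (254,122) and (340,122), the rear pins at (252,190) and (335,190), and the base front edge at row 97 (242–352). The held plate's end has corners (212,240) and (347,241).

```bash
python3 - <<'E'
from h import *
import pickle; w=pickle.load(open('w6.pkl','rb')); im=w['color']; g=cv2.cvtColor(im,6)
def fit(roi,z,thr):
    m=np.zeros(g.shape,np.uint8); x0,y0,x1,y1=roi; m[y0:y1,x0:x1]=g[y0:y1,x0:x1]>thr
    m=cv2.morphologyEx(m,3,np.ones((5,5))); cn=max(cv2.findContours(m,0,2)[0],key=cv2.contourArea).reshape(-1,2)
    r=cv2.minAreaRect((ray(w,cn,z)[:,:2]*1000).astype(np.float32)); print(np.round(r[0],1),np.round(r[1],1),round(r[2],2),cv2.boundingRect(cn)); print(cv2.boxPoints(r).round(1).tolist())
print(g[125,240:345].tolist())
fit((245,40,345,214),.035,150)
fit((205,237,352,268),.2125,140)
print(ray(w,[(242,97),(352,97)],.03).round(4)); 
print(ray(w,[(254,122),(340,122),(252,190),(335,190)],.046).round(4))
cv2.imwrite('pics/c6.png',cv2.resize(im[40:240,230:365],None,fx=4,fy=3,interpolation=2)[:600])
E
```

```text
[132, 143, 148, 146, 139, 130, 118, 107, 103, 101, 101, 93, 93, 90, 95, 108, 118, 133, 135, 128, 123, 150, 166, 169, 171, 176, 175, 178, 172, 175, 174, 174, 173, 172, 172, 173, 170, 170, 175, 176, 173, 173, 173, 175, 173, 171, 170, 173, 174, 173, 173, 171, 171, 171, 174, 170, 170, 173, 173, 171, 174, 175, 171, 176, 175, 173, 172, 172, 170, 171, 171, 169, 170, 172, 173, 172, 173, 173, 173, 175, 174, 176, 177, 176, 174, 173, 173, 177, 174, 171, 155, 127, 109, 104, 103, 98, 98, 95, 98, 95, 101, 104, 122, 136, 145]
[468.  348.5] [ 61.1 140.7] 89.81 (261, 46, 74, 166)
[[397.5, 318.20001220703125], [538.2999877929688, 317.70001220703125], [538.5, 378.79998779296875], [397.70001220703125, 379.29998779296875]]
[501.2 334.2] [14.2 61.7] 0.4 (209, 237, 143, 31)
[[493.79998779296875, 365.0], [494.29998779296875, 303.3999938964844], [508.5, 303.5], [508.1000061035156, 365.1000061035156]]
[[0.4382 0.3017 0.03  ]
 [0.4374 0.3959 0.03  ]]
[[0.4579 0.3128 0.046 ]
 [0.4574 0.3841 0.046 ]
 [0.5161 0.3103 0.046 ]
 [0.5156 0.3829 0.046 ]]
```

View pics/c6.png

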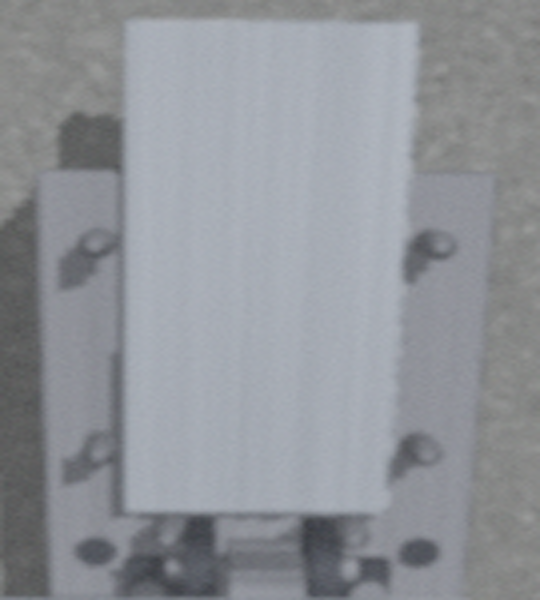

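The crop shows the blank centred between the pins (pin mid-lines at crop x ≈ 268 and 260, blank likewise). The wrist and top cameras differ by about 3 mm in y, so I'll cross-check with the granite corner and the side view.

```bash
python3 - <<'E'
from h import *
import pickle; w=pickle.load(open('w6.pkl','rb'))
print('granite FL wrist',ray(w,[(106,100)],.045).round(4))
s=cam('side'); c=cam('top'); cv2.imwrite('pics/s7.png',s['color'])
for n,k in(('side',s),('top',c)):
  for y in(.345,.3485): print(n,y,proj(k,[[.398,y-.03,.035],[.398,y+.03,.035],[.4375,y-.05,.03],[.4375,y+.05,.03],[.5725,y+.05,.03]]).round(1).tolist())
st=read_state(); p=np.array(st['position']); print('held plate front corners',[proj(s,[[p[0]-.0223,p[1]+d,.2125]]).round(1).tolist() for d in(-.03,.03)], [proj(s,[[p[0]+.118,p[1]+d,.2105]]).round(1).tolist() for d in(-.03,.03)])
im=s['color']; a=cv2.resize(im[130:330,330:465],None,fx=4,fy=4,interpolation=2)[200:800]
b=cv2.resize(im[50:250,300:430],None,fx=2,fy=3,interpolation=2)
cv2.imwrite('pics/c7.png',np.hstack([a,b[:600]])); 
E
```

```text
granite FL wrist [[0.4406 0.1908 0.045 ]]
side 0.345 [[416.6, 265.4], [437.9, 277.8], [398.1, 269.3], [433.8, 291.0], [391.5, 317.0]]
side 0.3485 [[417.8, 266.1], [439.2, 278.6], [399.3, 270.0], [435.2, 291.8], [392.8, 317.9]]
top 0.345 [[162.1, 272.2], [138.7, 272.7], [170.9, 256.9], [132.5, 257.7], [135.3, 207.2]]
top 0.3485 [[160.7, 272.3], [137.4, 272.8], [169.5, 256.9], [131.2, 257.7], [134.0, 207.3]]
held plate front corners [[[393.8, 205.9]], [[417.6, 217.8]]] [[[342.6, 228.2]], [[366.5, 242.3]]]
```

View pics/c7.png

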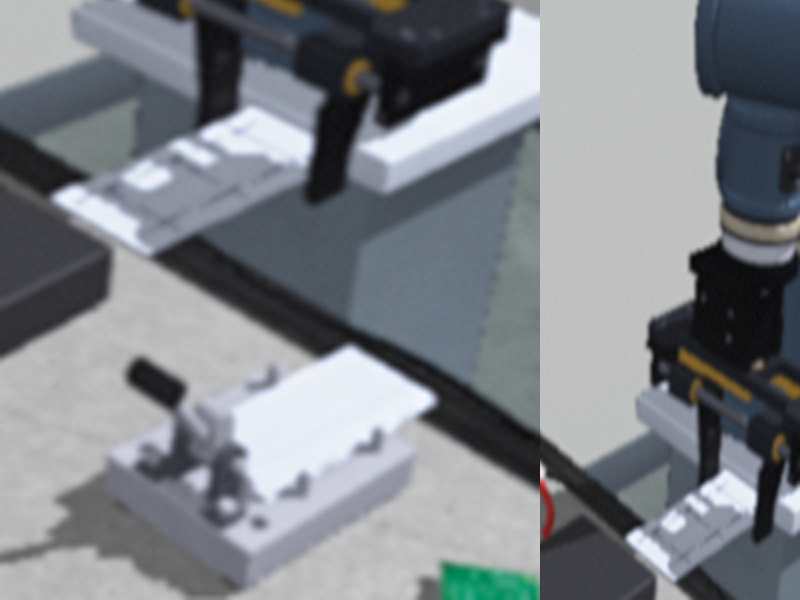

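The side view places the held plate's far corners within about 0.5 px of prediction. It puts the blank's front corners at (417.1,266.4) and (438.9,279.6), which gives y ≈ 0.347. I'll use nest ≈ (0.468, 0.347).

Call:
drive_tool([
  [50,0.15,0.12,0,0,0,0],
  [50,0.4,0.12,0,0,0,0],
  [50,0.65,0.12,0.1,0,0,0],
  [50,0.81,0.12,0.3,0,0,0],
  [50,0.81,0.12,0.5,0,0,0],
  [50,0.81,0.12,0.7,0,0,0],
  [50,0.81,0.12,0.85,0,0,0],
  [50,0.81,0.12,0.85,0,0,0],
])

```text
time_s: 10.65
position: [0.4193, 0.3464, 0.0959]
tcp_rot: [[-1.0, -0.006, -0.005], [-0.006, 1.0, -0.003], [0.005, -0.003, -1.0]]
force: [0.4, -0.3, -0.2]
opening: 0.675
grasp_force: 30.0
```

```bash
python3 - <<'E'
from h import *
go([.4195,.347,.04],.2)
w=cam('wrist'); s=cam('side'); st=read_state();p=np.array(st['position'])
cv2.imwrite('pics/c8.png',np.hstack([w['color'][150:420,160:400],cv2.resize(s['color'][215:325,350:460],(270,270),interpolation=2)]))
print(p)
E
```

```text
shift [-0.004  0.006  0.466] turn [-0.002 -0.003  0.001] pos [0.4193 0.3464 0.0959] F [ 0.35 -0.34 -0.2 ] op 0.6745347304198738 t 10.65
[0.42117786 0.34762051 0.09802296]
```

View pics/c8.png

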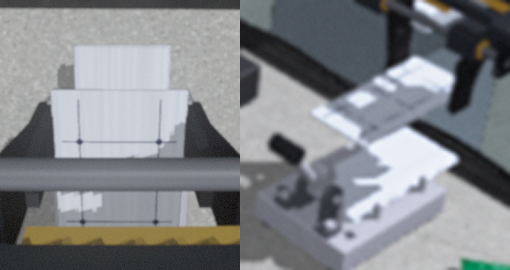

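The blank's free end shows ahead of the held plate (blank cols 236–329, row 196; plate cols 212–348, row 241), so I can measure relative alignment in this one image.

```bash
python3 - <<'E'
from h import *
w=cam('wrist'); g=cv2.cvtColor(w['color'],6).astype(float); st=read_state()
def edges(v0,v1,a,b):
    r=np.abs(np.gradient(g[v0:v1].mean(0))); return [u+np.average(np.arange(-3,4),weights=r[u-3:u+4]) for u in (a-8+np.argmax(r[a-8:a+9]),b-8+np.argmax(r[b-8:b+9]))]
def front(u0,u1,v):
    r=np.abs(np.gradient(g[:,u0:u1].mean(1))); k=v-8+np.argmax(r[v-8:v+9]); return k
zt=st['position'][2]+.0137
e1=edges(202,230,237,329); e2=edges(248,270,212,348)
B=ray(w,[(e1[0],216),(e1[1],216)],.035); H=ray(w,[(e2[0],259),(e2[1],259)],zt)
print(e1,e2,B.round(4),H.round(4),'dy',B[:,1].mean()-H[:,1].mean())
f1,f2=front(250,320,196),front(230,330,241); F1=ray(w,[(283,f1)],.035);F2=ray(w,[(283,f2)],zt);print(f1,f2,F1,F2,'dx',F1[0,0]-F2[0,0])
for k in range(4): c=cam('wrist');s=read_state();print(np.round(s['position'],4),np.round(s['tcp_rot'][2],4))
E
```

```text
[np.float64(232.30228031145717), np.float64(326.1956998683633)] [np.float64(211.14847547503314), np.float64(346.7987878787879)] [[0.4144 0.3178 0.035 ]
 [0.4141 0.378  0.035 ]] [[0.4084 0.3178 0.1123]
 [0.4081 0.3773 0.1123]] dy 0.0003442286540333295
191 241 [[0.39773204 0.35016837 0.035     ]] [[0.39968841 0.34925115 0.11231004]] dx -0.0019563623474926906
[0.4219 0.3483 0.0989] [-1.9e-03  9.0e-04 -1.0e+00]
[0.422  0.3484 0.099 ] [-0.0022  0.0012 -1.    ]
[0.4219 0.3484 0.0989] [-0.0021  0.0011 -1.    ]
[0.4218 0.3484 0.0988] [-0.0019  0.001  -1.    ]
```

Settled, the plate is within 0.3 mm of the blank in y and 2 mm too far in x. I'll correct that and lower it.

Call:
drive_tool([
  [50,0.015,0.003,0.1,0,0,0],
  [50,0.015,0.003,0.25,0,0,0],
  [50,0.015,0.003,0.35,0,0,0],
  [50,0.015,0.003,0.4,0,0,0],
  [50,0.015,0.003,0.42,0,0,0],
  [50,0.015,0.003,0.42,0,0,0],
  [50,0.015,0.003,0.42,0,0,0],
  [50,0.015,0.003,0.42,0,0,0],
])

```text
time_s: 11.8
position: [0.4197, 0.3487, 0.0479]
tcp_rot: [[-1.0, -0.007, 0.001], [-0.007, 1.0, 0.001], [-0.001, 0.001, -1.0]]
force: [-0.0, -1.0, -0.1]
opening: 0.678
grasp_force: 30.0
```

```bash
python3 - <<'E'
from h import *
for k in range(3): w=cam('wrist')
s=read_state();print(np.round(s['position'],4),np.round(s['tcp_rot'],4),np.round(s['force'],2))
g=cv2.cvtColor(w['color'],6).astype(float)
for v in (215,222,232): r=np.gradient(g[v-2:v+3].mean(0)); i=np.argsort(-abs(r[180:380]))[:8]+180; print(v,sorted(i.tolist()))
r=np.gradient(g[:,255:310].mean(1)); i=np.argsort(-abs(r[:262]))[:8]; print(sorted(i.tolist()))
c=cam('side'); cv2.imwrite('pics/c9.png',np.hstack([cv2.resize(w['color'][170:280,190:370],(540,330)),cv2.resize(c['color'][225:325,370:450],(264,330),interpolation=2)]))
E
```

```text
[0.4196 0.3487 0.0478] [[-1.0e+00 -6.7e-03  8.0e-04]
 [-6.7e-03  1.0e+00  4.0e-04]
 [-8.0e-04  4.0e-04 -1.0e+00]] [0.63 0.45 0.5 ]
215 [188, 210, 211, 215, 216, 347, 348, 372]
222 [218, 219, 336, 337, 338, 339, 348, 349]
232 [217, 218, 219, 220, 335, 336, 337, 338]
[79, 80, 81, 170, 171, 172, 173, 218]
```

Call:
drive_tool([
  [50,0,0,0.03,0,0,0],
  [50,0,0,0.06,0,0,0],
  [50,0,0,0.09,0,0,0],
  [50,0,0,0.12,0,0,0],
  [50,0,0,0.14,0,0,0],
  [50,0,0,0.14,0,0,0],
])

```text
time_s: 12.6
position: [0.4193, 0.3486, 0.0308]
tcp_rot: [[-1.0, -0.007, 0.0], [-0.007, 1.0, 0.0], [-0.0, 0.0, -1.0]]
force: [-0.8, -1.2, 5.0]
opening: 0.681
grasp_force: 30.0
```

Call:
drive_tool([
  [50,0,0,0.015,0,0,0],
  [50,0,0,0.03,0,0,0],
  [50,0,0,0.03,0,0,0],
  [50,0,0,0.03,0,0,0],
])

```text
time_s: 13.0
position: [0.4196, 0.3487, 0.0278]
tcp_rot: [[-1.0, -0.007, 0.001], [-0.007, 1.0, 0.001], [-0.001, 0.001, -1.0]]
force: [-2.0, -0.3, 8.0]
opening: 0.681
grasp_force: 30.0
```

```bash
python3 - <<'E'
from h import *
w=cam('wrist'); s=cam('side'); 
P=cloud(w); 
for v in (245,255,265,275,345,350,355,360,365,370): 
    print(v,P[v,[230,250,270,290,310,330]][:,2].round(4),P[v,280,0].round(3))
Q=cloud(s); m=(Q[...,2]>.03)&(Q[...,2]<.06)&(Q[...,0]>.44)&(Q[...,0]<.535)&(abs(Q[...,1]-.3475)<.026)&(s['color'].min(2)>120)
q=Q[m]; A=np.c_[q[:,0]-.468,q[:,1]-.3475,np.ones(len(q))]; print(len(q)); x=np.linalg.lstsq(A,q[:,2],rcond=None)[0]; print('side plane',x)
for a in np.arange(.40,.54,.015):
    k=q[abs(q[:,0]-a)<.008]; 
    if len(k): print(a.round(3),np.median(k[:,2]).round(4),[np.median(k[abs(k[:,1]-y)<.007][:,2]).round(4) if (abs(k[:,1]-y)<.007).any() else None for y in(.327,.347,.367)])
print(read_state()['force'],read_state()['moment'])
E
```

```text
245 [0.0382 0.0383 0.0387 0.0381 0.038  0.0397] 0.401
255 [0.0392 0.0385 0.0402 0.0395 0.0399 0.0397] 0.406
265 [0.0411 0.0406 0.04   0.0406 0.0397 0.0404] 0.411
275 [0.0398 0.0417 0.0399 0.0402 0.0407 0.0417] 0.415
345 [0.0458 0.045  0.0448 0.046  0.0458 0.0452] 0.448
350 [0.0453 0.046  0.0457 0.0466 0.0464 0.0463] 0.451
355 [0.046  0.047  0.0466 0.0469 0.0459 0.047 ] 0.454
360 [0.0459 0.0463 0.0462 0.0471 0.0475 0.047 ] 0.456
365 [0.0475 0.0479 0.0471 0.047  0.0469 0.0472] 0.458
370 [0.0482 0.0474 0.0476 0.0483 0.0485 0.0478] 0.462
504
side plane [ 0.14907601 -0.02705051  0.04793054]
0.445 0.0448 [np.float64(0.0454), np.float64(0.0449), np.float64(0.0442)]
0.46 0.0469 [np.float64(0.0473), np.float64(0.0467), np.float64(0.0458)]
0.475 0.0491 [np.float64(0.0494), np.float64(0.049), np.float64(0.049)]
0.49 0.0513 [np.float64(0.0515), np.float64(0.0513), np.float64(0.0513)]
0.505 0.0535 [np.float64(0.0537), np.float64(0.0536), np.float64(0.0529)]
0.52 0.0559 [np.float64(0.0563), np.float64(0.0558), np.float64(0.0554)]
0.535 0.0574 [None, np.float64(0.0574), np.float64(0.0574)]
[-0.89957271 -0.1077423   8.51470482] [-0.1450788   0.12909684 -0.05671264]
```

The side depth shows the plate pitched 8.5° up and its −y side higher. That fits the −y front pin catching its edge. I'll lift off, level the plate by tilting the tool, and re-measure.

Call:
drive_tool([
  [50,0,0,-0.1,0,0,0],
  [50,0,0,-0.2,0,0,0],
  [50,0,0,-0.3,0,0.03,0],
  [50,0.01,0,-0.3,0,0.07,0],
  [50,0.015,0,-0.3,0,0.1,0],
  [50,0.015,0,-0.3,0,0.1,0],
  [50,0.015,0,-0.3,0,0.1,0],
])

```text
time_s: 13.8
position: [0.4175, 0.3484, 0.0631]
tcp_rot: [[-0.989, -0.006, -0.149], [-0.006, 1.0, -0.001], [0.149, -0.0, -0.989]]
force: [1.2, 0.3, -1.3]
opening: 0.685
grasp_force: 30.0
```

```bash
cat > m.py <<'E'
from h import *
for k in range(3): cam('wrist')
w=cam('wrist'); st=read_state(); P=cloud(w); s=cam('side'); im=w['color']; g=cv2.cvtColor(im,6).astype(float)
print(np.round(st['position'],4),np.round(st['tcp_rot'],4).tolist(),np.round(st['force'],1))
Z=P[...,2]
pl=[np.nanmedian(Z[v-3:v+4,240:320]).round(4) for v in range(180,285,8)]; print('z rows',pl)
zs=st['position'][2]
Q=cloud(s); m=(abs(Q[...,2]-zs-.014)<.02)&(Q[...,0]>.44)&(Q[...,0]<.535)&(abs(Q[...,1]-.3475)<.026)&(s['color'].min(2)>110)
q=Q[m]; x=np.linalg.lstsq(np.c_[q[:,0]-.468,q[:,1]-.3475,np.ones(len(q))],q[:,2],rcond=None)[0]; print('plate plane',len(q),x.round(4))
for v in range(190,284,6):
    r=np.gradient(g[v-2:v+3].mean(0)); o=[]
    for a,b in((190,260),(300,370)):
        k=a+np.argsort(-abs(r[a:b]))[:6]; o.append(sorted((int(i),int(r[i])) for i in k))
    print(v,np.nanmedian(Z[v,250:310]).round(3),o)
E
python3 m.py
```

```text
[0.4168 0.3484 0.063 ] [[-0.9887, -0.0072, -0.1498], [-0.007, 1.0, -0.0014], [0.1498, -0.0004, -0.9887]] [ 0.5  0.1 -2.1]
z rows [np.float64(-0.0002), np.float64(0.0007), np.float64(0.0008), np.float64(0.0008), np.float64(0.0008), np.float64(0.0008), np.float64(0.0638), np.float64(0.0678), np.float64(0.077), np.float64(0.0769), np.float64(0.0768), np.float64(0.0766), np.float64(0.0765), np.float64(0.0764)]
plate plane 715 [-0.0544 -0.0313  0.0745]
190 0.001 [[(190, -3), (207, -2), (208, -2), (212, 2), (213, 3), (214, 2)], [(300, -3), (322, -2), (332, 3), (333, 3), (353, -3), (354, -3)]]
196 0.001 [[(194, -3), (195, -3), (212, 3), (213, 3), (214, 3), (218, -4)], [(309, -3), (310, -3), (336, -3), (361, 3), (362, 3), (364, -3)]]
202 0.001 [[(192, -2), (198, 2), (199, 2), (226, 2), (231, -2), (253, -2)], [(348, 2), (351, -3), (352, -2), (355, 3), (356, 4), (364, -3)]]
208 0.001 [[(248, -3), (249, -4), (253, -3), (254, -4), (258, 3), (259, 3)], [(301, 3), (302, 2), (311, -2), (312, -2), (325, 4), (326, 3)]]
214 0.001 [[(210, 2), (211, 2), (225, -2), (226, -3), (227, -3), (256, -2)], [(313
[... 987 characters left out ...]
, 36), (213, 20)], [(345, -24), (346, -42), (347, -40), (361, 25), (362, 34), (363, 28)]]
262 0.077 [[(192, -27), (193, -31), (194, -20), (211, 40), (212, 42), (213, 24)], [(345, -25), (346, -46), (347, -44), (364, 28), (365, 34), (366, 25)]]
268 0.077 [[(190, -27), (191, -19), (211, 27), (212, 46), (213, 35), (214, 14)], [(345, -37), (346, -43), (347, -25), (367, 21), (368, 31), (369, 27)]]
274 0.077 [[(211, 25), (212, 47), (213, 38), (214, 17), (238, -14), (240, 15)], [(318, -18), (320, 19), (343, -16), (344, -21), (345, -33), (346, -30)]]
280 0.076 [[(211, 21), (212, 43), (213, 43), (214, 21), (238, -16), (240, 16)], [(318, -16), (320, 18), (336, -14), (344, -22), (345, -33), (346, -27)]]
```

The wrist rows show something at z ≈ 0.064–0.068 just under the plate's end. The fingertips may have caught the upper blank, so I'll check that by depth.

```bash
python3 - <<'E'
from h import *
w=cam('wrist'); P=cloud(w)
for v in range(224,246): print(v,P[v,[220,250,280,310,338]][:,2].round(4),P[v,280,0].round(4), w['color'][v,280])
s=cam('side'); Q=cloud(s).reshape(-1,3); Q=Q[(Q[:,0]>.38)&(Q[:,0]<.60)&(abs(Q[:,1]-.3475)<.06)&(Q[:,2]>.022)]
for x0 in np.arange(.38,.6,.02):
    q=Q[(Q[:,0]>=x0)&(Q[:,0]<x0+.02)]; print(x0.round(2),np.histogram(q[:,2],bins=np.arange(.022,.1,.004))[0])
c=cam('top'); T=cloud(c).reshape(-1,3); T=T[(T[:,0]>.39)&(T[:,0]<.60)&(abs(T[:,1]-.3475)<.05)&(T[:,2]>.022)&(T[:,2]<.1)]
print('top',len(T)); 
for x0 in np.arange(.38,.6,.02):
    q=T[(T[:,0]>=x0)&(T[:,0]<x0+.02)]; print(x0.round(2),np.histogram(q[:,2],bins=np.arange(.022,.1,.004))[0])
E
```

```text
224 [0.0021 0.0007 0.0002 0.0007 0.0012] 0.406 [179 181 178]
225 [-0.0002  0.0001  0.0016 -0.0004  0.0009] 0.4064 [181 179 179]
226 [-0.0011  0.0007 -0.      0.0012  0.0001] 0.4074 [175 173 172]
227 [0.0005 0.0009 0.0003 0.0005 0.0001] 0.408 [180 175 172]
228 [0.0635 0.0634 0.0637 0.0647 0.0638] 0.3954 [194 186 181]
229 [0.0681 0.067  0.0656 0.0641 0.0654] 0.3955 [210 202 196]
230 [0.0682 0.0669 0.0679 0.0668 0.0676] 0.3955 [220 211 205]
231 [0.0677 0.067  0.0672 0.0675 0.0684] 0.3961 [222 212 208]
232 [0.0674 0.0668 0.0677 0.0677 0.067 ] 0.3965 [224 216 210]
233 [0.0661 0.0671 0.0687 0.067  0.0675] 0.3967 [225 215 210]
234 [0.0686 0.0676 0.0688 0.0677 0.0671] 0.3972 [224 215 210]
235 [0.067  0.0672 0.0687 0.0672 0.0679] 0.3977 [224 216 211]
236 [0.068  0.0675 0.0666 0.0669 0.0679] 0.3986 [221 212 206]
237 [0.0661 0.0678 0.0669 0.0675 0.0672] 0.399 [214 205 199]
238 [0.0766 0.0769 0.0769 0.0756 0.0758] 0.3971 [213 204 198]
239 [0.0763 0.0763 0.0772 0.0776 0.0765] 0.3975 [219 210 205]
240 [0.077  0.0778 0.0768 0.0768 0.0776] 0.3981 [225 216 211]
241 [0.0759 0.0762    nan 0.0758 0.0765
[... 1023 characters left out ...]

0.58 [0 0 0 0 0 0 0 0 0 0 0 0 0 0 0 0 3 6 2]
top 1179
0.38 [ 0  0  0  0  0  0  0  0  0  0  5  9  1 12  2  0  0  0  0]
0.4 [ 0  0  0  0  0  0  0  0  0  0  0  0  0 12  3  0  1  0  0]
0.42 [0 0 0 0 0 0 0 0 0 0 0 0 0 0 0 0 0 0 0]
0.44 [0 0 0 0 0 0 0 0 0 0 0 0 0 0 0 0 0 0 0]
0.46 [0 0 0 0 0 0 0 0 0 0 0 0 7 6 0 0 0 0 0]
0.48 [ 1 23 19  3  0  0  0  0  0  3  9  5 51 44  1  0  0  0  0]
0.5 [  1  33  43   0   5   3   1   0   0   0   9   7 116  72   0   0   0   0
   0]
0.52 [ 1 41 41  1  2  0  0  0  1  1  5  4 99 45  1  0  0  0  0]
0.54 [ 1 29 74 21  9  3  9  9 13 23 26  8  4 24 18  3  0  0  0]
0.56 [ 0 36 34 22 13  1  1  0  0  0  0  0  1  9  4 14  5  6  3]
0.58 [0 0 0 0 0 0 0 0 0 0 0 0 0 0 0 0 0 2 2]
```

This confirms it: the fingertips reached below blank_b's level and straddled it, so it's now gripped about 9 mm under the scribed plate. Pulling its free front end down caused the tilt. I'll check the blank's pitch before putting it back.

```bash
python3 - <<'E'
from h import *
s=cam('side'); Q=cloud(s); 
m=(Q[...,0]>.44)&(Q[...,0]<.54)&(abs(Q[...,1]-.3475)<.05)&(Q[...,2]>.046)&(Q[...,2]<.0685); q=Q[m]
for x0 in np.arange(.44,.54,.0125):
    k=q[(q[:,0]>=x0)&(q[:,0]<x0+.0125)]; print(x0.round(4),len(k),np.percentile(k[:,2],[10,50,90]).round(4),np.median(k[:,1]).round(3))
m=(Q[...,0]>.44)&(Q[...,0]<.54)&(Q[...,1]>.3875)&(Q[...,1]<.3955)&(abs(Q[...,2]-.03)<.006); q=Q[m]
print('base plane slope',len(q),np.polyfit(q[:,0],q[:,2],1), np.median(q[:,2]))
# lever angle check: grip location
m=(Q[...,2]>.09)&(Q[...,2]<.14)&(Q[...,0]>.56)&(Q[...,0]<.63)&(abs(Q[...,1]-.347)<.025); print('grip',Q[m].mean(0),m.sum())
E
```

```text
0.44 16 [0.062  0.0651 0.0666] 0.376
0.4525 16 [0.0613 0.0643 0.0659] 0.376
0.465 14 [0.0617 0.0634 0.0653] 0.377
0.4775 16 [0.0609 0.0637 0.0658] 0.377
0.49 19 [0.0609 0.0635 0.0652] 0.376
0.5025 16 [0.0598 0.0629 0.0647] 0.377
0.515 19 [0.0593 0.063  0.0648] 0.376
0.5275 65 [0.0602 0.063  0.0649] 0.361Traceback (most recent call last):
  File "<stdin>", line 5, in <module>
    return _quantile_unchecked(
        a, q, axis, out, overwrite_input, method, keepdims, weights)
    return _ureduce(a,
                    func=_quantile_ureduce_func,
    ...<5 lines>...
                    overwrite_input=overwrite_input,
                    method=method)
    r = func(a, **kwargs)
    result = _quantile(arr,
                       quantiles=q,
    ...<2 lines>...
                       out=out,
                       weights=wgt)
    slices_having_nans = np.isnan(arr[-1, ...])
                                  ~~~^^^^^^^^^
IndexError: index -1 is out of bounds for axis 0 with size 0
```

Call:
drive_tool([
  [50,-0.022,0.002,0,0,-0.02,0],
  [50,-0.03,0.002,0.05,0,-0.02,0],
  [50,-0.038,0.002,0.1,0,-0.02,0],
  [50,-0.043,0.002,0.14,0,-0.02,0],
  [50,-0.05,0.002,0.18,0,-0.02,0],
  [50,-0.053,0.002,0.2,0,-0.02,0],
  [50,-0.056,0.002,0.22,0,-0.02,0],
  [50,-0.056,0.002,0.22,0,-0.02,0],
])

```text
time_s: 15.05
position: [0.4201, 0.3487, 0.0355]
tcp_rot: [[-0.993, -0.007, -0.12], [-0.007, 1.0, -0.001], [0.12, -0.0, -0.993]]
force: [-0.8, -0.5, -1.9]
opening: 0.686
grasp_force: 30.0
```

Call:
drive_tool([
  [50,-0.001,0,0.01,0,0,0],
  [50,-0.003,0,0.02,0,0,0],
  [50,-0.004,0,0.03,0,0,0],
  [50,-0.004,0,0.03,0,0,0],
])

```text
time_s: 15.45
position: [0.4202, 0.3487, 0.0321]
tcp_rot: [[-0.993, -0.007, -0.12], [-0.007, 1.0, -0.001], [0.12, -0.0, -0.993]]
force: [0.6, 0.1, -0.8]
opening: 0.683
grasp_force: 30.0
```

```bash
python3 - <<'E'
from h import *
w=cam('wrist');w=cam('wrist');st=read_state();print(np.round(st['position'],4),np.round(st['force'],1));P=cloud(w)
for v in range(226,282,3): print(v,P[v,[225,250,280,310,335]][:,2].round(4),P[v,280,0].round(4))
print([(v,P[v-2:v+3,250:310,2].mean().round(4),P[v,280,0].round(3)) for v in(345,355,365)])
s=cam('side');Q=cloud(s)
m=(Q[...,0]>.44)&(Q[...,0]<.53)&(abs(Q[...,1]-.3475)<.026)&(Q[...,2]>.03)&(Q[...,2]<.06);q=Q[m];print(len(q),np.polyfit(q[:,0]-.468,q[:,2],1))
E
```

```text
[0.4202 0.3488 0.0322] [-0.6  0.3 -2.1]
226 [ 0.001  -0.      0.0008  0.001   0.0011] 0.4052
229 [0.0357 0.0363 0.0344 0.0337 0.0326] 0.3987
232 [0.0366 0.0365 0.036  0.0355 0.0352] 0.3998
235 [0.0355 0.0366 0.0355 0.0367 0.0367] 0.4013
238 [0.0451 0.045  0.0444 0.046  0.0452] 0.4004
241 [0.0451 0.0453 0.0467 0.0446 0.0466] 0.4011
244 [0.0451 0.0449 0.0461 0.0455 0.0453] 0.4026
247 [0.0459 0.046  0.0463 0.0445 0.0448] 0.404
250 [0.0454 0.0462 0.0466 0.0452 0.0454] 0.4052
253 [0.0457 0.0442 0.0452 0.046  0.0458] 0.407
256 [0.0461 0.0448 0.0457 0.0465 0.0456] 0.4083
259 [0.0458 0.0465 0.0455 0.0473 0.0465] 0.4097
262 [0.045  0.0452 0.045  0.0469 0.0453] 0.4113
265 [0.0474 0.045  0.0456 0.047  0.0454] 0.4125
268 [0.0449 0.046  0.0453 0.0457 0.0456] 0.414
271 [0.0459 0.0464 0.0462 0.0456 0.0454] 0.4151
274 [0.0451 0.0453 0.0453 0.0452 0.0458] 0.4169
277 [0.0454 0.0464 0.0461 0.0459 0.0458] 0.418
280 [0.0455 0.0455 0.0461 0.0451 0.0461] 0.4194
[(345, np.float64(nan), np.float64(0.451)), (355, np.float64(0.0458), np.float64(0.457)), (365, np.float64(nan), np.float64(0.462))]
587 [0.00903609 0.04509421]
```

Call:
drive_tool([
  [50,-0.001,0,0.008,0,0,0],
  [50,-0.001,0,0.008,0,0,0],
  [50,-0.002,0,0.014,0,0,0],
  [50,-0.002,0,0.014,0,0,0],
])

```text
time_s: 16.0
position: [0.4203, 0.3488, 0.0311]
tcp_rot: [[-0.993, -0.007, -0.12], [-0.007, 1.0, -0.001], [0.12, 0.0, -0.993]]
force: [-1.0, -0.7, 4.4]
opening: 0.682
grasp_force: 30.0
```

Call:
drive_tool([
  [64,0,0,0,0,0,0],
  [66,0,0,0,0,0,0],
  [70,0,0,0,0,0,0],
  [70,0,0,0,0,0,0],
])

```text
time_s: 16.4
position: [0.4203, 0.3487, 0.0303]
tcp_rot: [[-0.993, -0.007, -0.12], [-0.007, 1.0, -0.001], [0.12, -0.0, -0.993]]
force: [-0.2, 0.5, 0.3]
opening: 0.791
grasp_force: 0.0
```

```bash
cat > n.py <<'E'
from h import *
w=cam('wrist');st=read_state();print(np.round(st['position'],4),np.round(st['force'],1),st['opening']);P=cloud(w);g=cv2.cvtColor(w['color'],6).astype(float)
for v in range(220,284,4):
    r=np.gradient(g[v-1:v+2].mean(0)); a=195+np.argmax(r[195:245]); b=310+np.argmin(r[310:365])
    print(v,P[v,[225,250,280,310,335]][:,2].round(4),P[v,280,0].round(4),a,b)
s=cam('side');Q=cloud(s)
m=(Q[...,0]>.44)&(Q[...,0]<.53)&(abs(Q[...,1]-.3475)<.026)&(Q[...,2]>.03)&(Q[...,2]<.06);q=Q[m];print(len(q),np.polyfit(q[:,0]-.468,q[:,2],1),np.polyfit(q[:,1]-.3475,q[:,2],1))
E
python3 n.py
```

```text
[0.4203 0.3488 0.0303] [ 0.6 -0.5  0.4] 0.7973116105898878
220 [0.0005 0.0007 0.0009    nan 0.0004] 0.4014 197 323
224 [0.0002 0.0008 0.0011 0.0007 0.0002] 0.4036 199 357
228 [0.0015 0.0013 0.0003 0.0012 0.0008] 0.4061 204 358
232 [0.0349 0.0358 0.0367 0.0357 0.0355] 0.3992 215 344
236 [0.0384 0.0381 0.039  0.0382 0.0378] 0.4005 215 344
240 [0.0392 0.0375 0.039  0.0394 0.0393] 0.4023 214 344
244 [0.0394 0.0393 0.0369 0.038  0.0373] 0.4048 241 344
248 [0.038  0.0372 0.0387 0.0385 0.0388] 0.4062 241 344
252 [0.0385 0.0384 0.0393 0.0383 0.038 ] 0.4079 195 363
256 [0.0384 0.0372 0.0391 0.0373 0.0379] 0.4099 206 352
260 [0.0381 0.0379 0.0374 0.0377 0.0381] 0.4124 214 351
264 [0.0375 0.0399 0.0377 0.0386 0.0379] 0.4142 214 351
268 [0.0382 0.0383 0.0377    nan 0.0378] 0.4161 215 351
272 [0.0372 0.0388 0.0377 0.0373 0.0375] 0.4181 215 351
276 [0.0382    nan 0.0388 0.0385 0.0388] 0.4196 215 350
280 [0.039  0.039  0.0394 0.0383 0.0387] 0.4214 215 350
564 [-0.00155223  0.03738076] [-0.02195054  0.03740467]
```

The plate now lies flat on the stack: top at 0.038, level, front flush within about 1 mm. I'll open, back off and check from the top camera.

Call:
drive_tool([
  [87,0,0,0,0,0,0],
  [87,0,0,0,0,0,0],
  [87,0.02,0,-0.16,0,0,0],
  [87,0.06,0,-0.5,0,0,0],
  [87,0.115,0,-0.95,0,-0.04,0],
  [87,0.115,0,-0.95,0,-0.08,0],
  [87,0.115,0,-0.95,0,-0.08,0],
])

```text
time_s: 17.2
position: [0.4192, 0.3491, 0.1474]
tcp_rot: [[-1.0, -0.008, 0.002], [-0.008, 1.0, 0.001], [-0.002, 0.001, -1.0]]
force: [-0.0, 0.7, -1.2]
opening: 0.998
grasp_force: 0.0
```

Call:
drive_tool([
  [87,0,-0.3,-0.5,0,0,0],
  [87,0,-0.7,-0.7,0,0,0],
  [0,0,-1,-0.7,0,0,0],
  [0,0,-1,-0.7,0,0,0],
])

```text
time_s: 17.6
position: [0.4211, 0.2251, 0.2297]
tcp_rot: [[-1.0, -0.003, -0.002], [-0.003, 1.0, -0.002], [0.002, -0.002, -1.0]]
force: [-0.7, -0.1, 0.1]
opening: 0.893
grasp_force: 0.0
```

```bash
python3 - <<'E'
from h import *
c=cam('top');s=cam('side'); P=cloud(c);Z=P[...,2]; g=c['color'].max(2)
print(read_state()['position'],[np.isfinite(Z[v,u]) and Z[v,u].round(3) for v,u in((240,150),(265,150),(215,150),(190,143))])
roi=np.zeros(Z.shape,bool);roi[200:285,120:185]=1
q=P[roi&(Z>.033)&(Z<.044)]; print('n',len(q)); 
f=q[q[:,0]<.432]; print('front strip x min',np.percentile(f[:,0],[0,2]),'y',np.percentile(f[:,1],[1,99]))
f=q[(q[:,0]>.465)&(q[:,0]<.51)]; print('mid y',np.percentile(f[:,1],[1,99]))
for n,k in(('top',c),('side',s)):
    Q=cloud(k); m=(Q[...,2]>.09)&(Q[...,2]<.15)&(Q[...,0]>.56)&(Q[...,0]<.63)&(abs(Q[...,1]-.347)<.025)&(k['color'].max(2)<60); q=Q[m]
    if len(q): print(n,'grip',len(q),q.mean(0).round(4),q.min(0).round(4),q.max(0).round(4))
E
```

```text
[0.42101259 0.22767954 0.22874773] [np.float64(0.593), np.float64(0.61), np.float64(0.573), np.float64(0.123)]
n 20Traceback (most recent call last):
  File "<stdin>", line 6, in <module>
    return _quantile_unchecked(
        a, q, axis, out, overwrite_input, method, keepdims, weights)
    return _ureduce(a,
                    func=_quantile_ureduce_func,
    ...<5 lines>...
                    overwrite_input=overwrite_input,
                    method=method)
    r = func(a, **kwargs)
    result = _quantile(arr,
                       quantiles=q,
    ...<2 lines>...
                       out=out,
                       weights=wgt)
    slices_having_nans = np.isnan(arr[-1, ...])
                                  ~~~^^^^^^^^^
IndexError: index -1 is out of bounds for axis 0 with size 0
```

Call:
drive_tool([
  [50,-0.3,0,0,0,0,0],
  [50,-0.7,0.2,0,0,0,0],
  [50,-0.9,0.5,0,0,0,0],
  [50,-0.9,0.5,0,0,0,0],
  [50,-0.9,0.5,0,0,0,0],
])

```text
time_s: 18.2
position: [0.5276, 0.2911, 0.2269]
tcp_rot: [[-1.0, -0.009, -0.004], [-0.009, 1.0, -0.001], [0.004, -0.001, -1.0]]
force: [-1.3, -0.2, -0.8]
opening: 0.578
grasp_force: 0.0
```

Call:
drive_tool([
  [50,-0.3,0.2,0,0,0,0],
  [50,-0.58,0.5,0,0,0,0],
  [50,-0.58,0.5,0,0,0,0],
  [50,-0.58,0.5,0,0,0,0],
  [50,-0.58,0.5,0,0,0,0],
])

```text
time_s: 18.7
position: [0.5958, 0.3492, 0.2284]
tcp_rot: [[-1.0, -0.007, -0.003], [-0.007, 1.0, -0.001], [0.003, -0.001, -1.0]]
force: [0.7, -0.5, 0.2]
opening: 0.573
grasp_force: 0.0
```

```bash
python3 - <<'E'
from h import *
cam('wrist');cam('wrist');w=cam('wrist');s=cam('side');st=read_state();print(np.round(st['position'],4),st['opening'])
P=cloud(w);g=cv2.cvtColor(w['color'],6).astype(float)
def pr(n,k,Q):
    m=(Q[...,2]>.085)&(Q[...,2]<.135)&(Q[...,0]>.57)&(Q[...,0]<.63)&(abs(Q[...,1]-.347)<.03)&(k['color'].max(2)<70); q=Q[m]
    if len(q): print(n,'grip',len(q),np.percentile(q,[3,50,97],axis=0).round(4).tolist())
pr('side',s,cloud(s)); pr('wrist',w,P)
# plate seen by wrist
v,u=np.mgrid[:420,:560]
m=((abs(P[...,2]-.0375)<.006)&(w['color'].min(2)>110)).astype(np.uint8); m=cv2.morphologyEx(m,2,np.ones((3,3)));m=cv2.morphologyEx(m,3,np.ones((9,9)))
cn=max(cv2.findContours(m,0,2)[0],key=cv2.contourArea).reshape(-1,2); r=cv2.minAreaRect((ray(w,cn,.0375)[:,:2]*1000).astype(np.float32)); print('plate',r,cv2.boundingRect(cn)); print(cv2.boxPoints(r).round(1).tolist())
m=(P[...,2]>.04)&(P[...,2]<.05)&(P[...,0]>.44)&(P[...,0]<.53); n,l,ss,ce=cv2.connectedComponentsWithStats(m.astype(np.uint8)); 
for k in range(1,n):
    if ss[k,4]>4: print('pin?',ss[k],ray(w,[ce[k]],.045).round(4)[0,:2])
E
```

```text
[0.597  0.3493 0.2298] 0.574977641259004
side grip 85 [[0.5995, 0.3377, 0.1147], [0.6056, 0.3521, 0.1201], [0.6098, 0.3624, 0.1233]]
wrist grip 575 [[0.5924, 0.3364, 0.1186], [0.5973, 0.3485, 0.1229], [0.6039, 0.36, 0.1249]]
plate ((488.4800720214844, 349.88720703125), (102.95256042480469, 61.802486419677734), 0.34310317039489746) (246, 0, 70, 123)
[[436.79998779296875, 380.5], [437.20001220703125, 318.70001220703125], [540.0999755859375, 319.29998779296875], [539.7999877929688, 381.1000061035156]]
pin? [   0    3   95  109 9031] [0.4861 0.1396]
pin? [233  20   9  10  76] [0.4578 0.3128]
pin? [316  20   9  11  76] [0.4577 0.3836]
pin? [235  93   9   9  65] [0.5174 0.3131]
pin? [314  93   9   9  67] [0.5172 0.3838]
```

The pins give the nest at (0.4675, 0.3483), with the plate within about 2–3 mm of it. The grip centre is at about (0.598, 0.3485, 0.1165). I'll pinch the grip by its ends.

Call:
drive_tool([
  [50,-0.008,-0.007,0.3,0,0,0],
  [50,-0.008,-0.007,0.6,0,0,0],
  [50,-0.008,-0.007,0.85,0,0,0],
  [50,-0.008,-0.007,1,0,0,0],
  [50,-0.008,-0.007,1,0,0,0],
  [50,-0.008,-0.007,1,0,0,0],
])

```text
time_s: 19.5
position: [0.599, 0.3489, 0.1099]
tcp_rot: [[-1.0, -0.006, 0.0], [-0.006, 1.0, 0.0], [-0.0, 0.0, -1.0]]
force: [-0.0, 0.1, 0.8]
opening: 0.576
grasp_force: 0.0
```

Call:
drive_tool([
  [20,0,0,0.01,0,0,0],
  [20,0,0,0.01,0,0,0],
  [20,0,0,0.01,0,0,0],
  [20,0,0,0.01,0,0,0],
  [20,0,0,0.01,0,0,0],
  [20,0,0,0.01,0,0,0],
])

```text
time_s: 20.1
position: [0.5994, 0.3483, 0.1091]
tcp_rot: [[-1.0, -0.007, 0.001], [-0.007, 1.0, -0.001], [-0.001, -0.001, -1.0]]
force: [0.1, -4.1, 5.0]
opening: 0.317
grasp_force: 30.0
```

Call:
drive_tool([
  [20,0.042,0,-0.029,0,0,0],
  [20,0.082,0,-0.053,0,0,0],
  [20,0.123,0,-0.074,0,0,0],
  [20,0.166,0,-0.093,0,0,0],
  [20,0.21,0,-0.108,0,0,0],
  [20,0.267,0,-0.123,0,0,0],
  [20,0.313,0,-0.13,0,0,0],
  [20,0.37,0,-0.136,0,0,0],
])

```text
time_s: 20.9
position: [0.5597, 0.3482, 0.1261]
tcp_rot: [[-1.0, -0.007, 0.012], [-0.007, 1.0, 0.0], [-0.012, 0.0, -1.0]]
force: [7.3, -5.5, 1.5]
opening: 0.316
grasp_force: 30.0
```

Call:
drive_tool([
  [20,0.093,0,0.002,0,0,0],
  [20,0.185,0,0.017,0,0,0],
  [20,0.274,0,0.043,0,0,0],
  [20,0.358,0,0.083,0,0,0],
  [20,0.436,0,0.133,0,0,0],
  [20,0.507,0,0.194,0,0,0],
  [20,0.568,0,0.265,0,0,0],
  [20,0.613,0,0.333,0,0,0],
])

```text
time_s: 21.7
position: [0.4777, 0.3479, 0.0861]
tcp_rot: [[-1.0, -0.007, -0.004], [-0.007, 1.0, -0.001], [0.004, -0.001, -1.0]]
force: [-6.0, -3.2, 11.9]
opening: 0.315
grasp_force: 30.0
```

Call:
drive_tool([
  [20,0.027,0,0.052,0,0,0],
  [20,0.049,0,0.105,0,0,0],
  [20,0.067,0,0.161,0,0,0],
  [20,0.075,0,0.195,0,0,0],
  [20,0.075,0,0.195,0,0,0],
  [20,0.075,0,0.195,0,0,0],
])

```text
time_s: 22.3
position: [0.4667, 0.3478, 0.0604]
tcp_rot: [[-1.0, -0.006, -0.01], [-0.006, 1.0, -0.002], [0.01, -0.002, -1.0]]
force: [-7.8, -0.8, 4.3]
opening: 0.313
grasp_force: 30.0
```

Call:
drive_tool([
  [20,0.003,0,0.01,0,0,0],
  [20,0.004,0,0.02,0,0,0],
  [20,0.004,0,0.02,0,0,0],
])

```text
time_s: 22.6
position: [0.4662, 0.3478, 0.0584]
tcp_rot: [[-1.0, -0.006, -0.009], [-0.006, 1.0, -0.002], [0.009, -0.002, -1.0]]
force: [-8.6, -0.8, 7.2]
opening: 0.314
grasp_force: 30.0
```

Call:
drive_tool([
  [20,0,0,0.01,0,0,0],
  [20,0,0,0.015,0,0,0],
  [20,0,0,0.015,0,0,0],
])

```text
time_s: 22.9
position: [0.4659, 0.3478, 0.0567]
tcp_rot: [[-1.0, -0.006, -0.01], [-0.006, 1.0, -0.002], [0.01, -0.002, -1.0]]
force: [-7.7, -1.7, 8.4]
opening: 0.319
grasp_force: 30.0
```

Call:
drive_tool([
  [20,0,0,0.01,0,0,0],
  [20,0,0,0.01,0,0,0],
])

```text
time_s: 23.1
position: [0.4656, 0.3478, 0.0554]
tcp_rot: [[-1.0, -0.006, -0.011], [-0.006, 1.0, -0.002], [0.011, -0.002, -1.0]]
force: [-8.7, -1.3, 6.7]
opening: 0.316
grasp_force: 30.0
```

```bash
python3 - <<'E'
from h import *
s=cam('side');st=read_state();print(np.round(st['position'],4),np.round(st['force'],1))
Q=cloud(s)
m=(Q[...,2]>.045)&(Q[...,2]<.1)&(Q[...,0]>.50)&(Q[...,0]<.545)&(abs(Q[...,1]-.3485)<.008);q=Q[m]
for x0 in np.arange(.48,.56,.01):
    k=q[(q[:,0]>=x0)&(q[:,0]<x0+.01)]
    if len(k): print('handle',x0.round(3),len(k),np.percentile(k[:,2],[50,95]).round(4))
m=(Q[...,2]>.04)&(Q[...,2]<.09)&(Q[...,0]>.455)&(Q[...,0]<.485)&(abs(Q[...,1]-.3485)<.012);q=Q[m];print('grip',len(q),np.percentile(q,[5,50,95],axis=0).round(4).tolist() if len(q) else '')
m=(abs(Q[...,2]-.037)<.006)&(Q[...,0]>.5)&(Q[...,0]<.53)&(Q[...,1]>.35)&(Q[...,1]<.375);print('plate top',np.median(Q[m][:,2]))
E
```

```text
[0.4656 0.3478 0.0554] [-9.3 -0.6  6.7]
handle 0.5 18 [0.0669 0.0702]
handle 0.51 14 [0.0662 0.0686]
handle 0.52 25 [0.0625 0.0652]
handle 0.53 27 [0.0584 0.062 ]
handle 0.54 5 [0.0605 0.0611]
grip 78 [[0.4712, 0.3379, 0.069], [0.4784, 0.3491, 0.0776], [0.4821, 0.3595, 0.0812]]
plate top 0.037499984752129824
```

The side depth puts the lever at about 2.09 rad, with the grip having slid up in the pads. I'll release and press it down from above with closed tips.

Call:
drive_tool([
  [45,0,0,0,0,0,0],
  [45,0,0,0,0,0,0],
  [45,0,0,0,0,0,0],
  [45,-0.03,0,-0.2,0,0,0],
  [45,-0.06,0,-0.5,0,0,0],
  [0,-0.06,0,-0.5,0,0,0],
  [0,-0.06,0,-0.5,0,0,0],
  [0,-0.06,0,-0.5,0,0,0],
])

```text
time_s: 23.95
position: [0.4778, 0.3479, 0.1148]
tcp_rot: [[-1.0, -0.006, -0.002], [-0.006, 1.0, -0.001], [0.002, -0.001, -1.0]]
force: [-0.4, -0.4, 0.1]
opening: 0.329
grasp_force: 0.0
```

Call:
drive_tool([
  [0,0,0,0,0,0,0],
  [0,0,0,0,0,0,0],
  [0,0,0,0,0,0,0],
])

```text
time_s: 24.25
position: [0.4781, 0.3481, 0.1149]
tcp_rot: [[-1.0, -0.007, -0.001], [-0.007, 1.0, -0.001], [0.001, -0.001, -1.0]]
force: [-0.2, 0.2, 1.2]
opening: 0.063
grasp_force: 0.0
```

```bash
cat > lv.py <<'E'
from h import *
w=cam('wrist');s=cam('side');st=read_state();print(np.round(st['position'],4),np.round(st['force'],1),st['opening'])
for n,k in(('side',s),('wrist',w)):
    Q=cloud(k);I=k['color'].max(2)
    m=(Q[...,2]>.048)&(Q[...,2]<.1)&(Q[...,0]>.455)&(Q[...,0]<.49)&(abs(Q[...,1]-.3485)<.016)&(I<75);q=Q[m];print(n,'grip',len(q),np.percentile(q,[3,50,97],axis=0).round(4).tolist() if len(q) else '')
    m=(Q[...,2]>.045)&(Q[...,2]<.09)&(Q[...,0]>.497)&(Q[...,0]<.535)&(abs(Q[...,1]-.3485)<.003);q=Q[m]
    if len(q)>8:
        a=np.polyfit(q[:,0],q[:,2],1); print(n,'handle slope deg',np.degrees(np.arctan(-a[0])),'theta',np.radians(135)-np.arctan(-a[0]),len(q))
E
python3 lv.py
```

```text
[0.4783 0.3482 0.1153] [-0.   0.7  0.3] 0.02222863979595633
side grip 70 [[0.4702, 0.3359, 0.0721], [0.4766, 0.3493, 0.0781], [0.4809, 0.3611, 0.082]]
side handle slope deg 14.488925054323547 theta 2.1033150429197005 60
wrist grip 1121 [[0.4644, 0.3356, 0.074], [0.4693, 0.3476, 0.0797], [0.4766, 0.3601, 0.0815]]
wrist handle slope deg 13.913402755361547 theta 2.1133598019552347 374
```

Call:
drive_tool([
  [0,0.05,0,0.1,0,0,0],
  [0,0.05,0,0.2,0,0,0],
  [0,0.05,0,0.26,0,0,0],
  [0,0.05,0,0.29,0,0,0],
  [0,0.05,0,0.3,0,0,0],
  [0,0.05,0,0.31,0,0,0],
  [0,0.05,0,0.31,0,0,0],
])

```text
time_s: 25.05
position: [0.4722, 0.3482, 0.0787]
tcp_rot: [[-1.0, -0.007, -0.0], [-0.007, 1.0, -0.0], [0.0, -0.0, -1.0]]
force: [-0.8, -0.8, -0.1]
opening: 0.004
grasp_force: 0.5
```

Call:
drive_tool([
  [0,0,0,0.01,0,0,0],
  [0,0,0,0.02,0,0,0],
  [0,0,0,0.025,0,0,0],
  [0,0,0,0.025,0,0,0],
])

```text
time_s: 25.45
position: [0.4724, 0.3484, 0.0755]
tcp_rot: [[-1.0, -0.007, -0.0], [-0.007, 1.0, 0.0], [0.0, 0.0, -1.0]]
force: [-2.5, 0.0, 4.2]
opening: 0.004
grasp_force: 1.8
```

Call:
drive_tool([
  [0,0,0,0.01,0,0,0],
  [0,0,0,0.01,0,0,0],
])

```text
time_s: 25.65
position: [0.4725, 0.3484, 0.0743]
tcp_rot: [[-1.0, -0.007, -0.0], [-0.007, 1.0, 0.0], [0.0, 0.0, -1.0]]
force: [-4.3, 0.1, 4.5]
opening: 0.005
grasp_force: 2.3
```

Call:
drive_tool([
  [0,0,0,0.008,0,0,0],
  [0,0,0,0.008,0,0,0],
])

```text
time_s: 25.85
position: [0.4724, 0.3484, 0.0737]
tcp_rot: [[-1.0, -0.007, -0.0], [-0.007, 1.0, 0.0], [0.0, 0.0, -1.0]]
force: [-4.4, -0.1, 6.4]
opening: 0.004
grasp_force: 3.3
```

Call:
drive_tool([
  [0,0,0,0.008,0,0,0],
  [0,0,0,0.008,0,0,0],
])

```text
time_s: 26.05
position: [0.4722, 0.3484, 0.073]
tcp_rot: [[-1.0, -0.007, -0.001], [-0.007, 1.0, 0.0], [0.001, 0.0, -1.0]]
force: [-5.1, -0.1, 9.2]
opening: 0.002
grasp_force: 4.5
```

Call:
drive_tool([
  [0,0,0,0.006,0,0,0],
  [0,0,0,0.006,0,0,0],
])

```text
time_s: 26.25
position: [0.4721, 0.3484, 0.0726]
tcp_rot: [[-1.0, -0.007, -0.001], [-0.007, 1.0, 0.0], [0.001, 0.0, -1.0]]
force: [-5.8, -0.2, 10.7]
opening: 0.01
grasp_force: 5.5
```

Call:
drive_tool([
  [0,0,0,0.009,0,0,0],
  [0,0,0,0.009,0,0,0],
  [0,0,0,0.009,0,0,0],
])

```text
time_s: 26.55
position: [0.472, 0.3484, 0.0719]
tcp_rot: [[-1.0, -0.007, -0.001], [-0.007, 1.0, 0.0], [0.001, 0.0, -1.0]]
force: [-7.2, -0.4, 14.0]
opening: 0.008
grasp_force: 6.8
```

14 N down on the grip, so it is clamped. I'll back off and verify.

Call:
drive_tool([
  [0,0,0,-0.05,0,0,0],
  [0,0,0,-0.3,0,0,0],
  [0,0,0,-0.7,0,0,0],
  [0,-0.4,0,-1,0,0,0],
  [0,-0.7,0,-1,0,0,0],
  [0,-0.7,0,-1,0,0,0],
  [0,-0.7,0,-1,0,0,0],
])

```text
time_s: 27.25
position: [0.5582, 0.3484, 0.1902]
tcp_rot: [[-1.0, -0.005, 0.002], [-0.005, 1.0, 0.0], [-0.002, 0.0, -1.0]]
force: [-0.3, -0.2, 0.6]
opening: 0.005
grasp_force: 0.0
```

```bash
python3 lv.py; python3 - <<'E'
from h import *
w=cam('wrist');P=cloud(w);st=read_state();print(np.round(st['position'],4))
m=((abs(P[...,2]-.0375)<.0045)&(w['color'].min(2)>105)&(abs(P[...,1]-.349)<.05)).astype(np.uint8)
m=cv2.morphologyEx(m,2,np.ones((3,3)));m=cv2.morphologyEx(m,3,np.ones((9,9)))
cn=max(cv2.findContours(m,0,2)[0],key=cv2.contourArea).reshape(-1,2); r=cv2.minAreaRect((ray(w,cn,.0375)[:,:2]*1000).astype(np.float32)); print('plate',r,cv2.boundingRect(cn)); print(cv2.boxPoints(r).round(1).tolist())
q=P[(abs(P[...,2]-.0375)<.006)&(w['color'].min(2)>105)&(abs(P[...,1]-.349)<.025)&(P[...,0]<.465)&(P[...,0]>.4)]; print('z slope',np.polyfit(q[:,0],q[:,2],1)[0],np.polyfit(q[:,1],q[:,2],1)[0],np.median(q[:,2]))
m=(P[...,2]>.0405)&(P[...,2]<.05)&(P[...,0]>.44)&(P[...,0]<.53); n,l,ss,ce=cv2.connectedComponentsWithStats(m.astype(np.uint8))
for k in range(1,n):
    if 20<ss[k,4]<300: print('pin?',ss[k],ray(w,[ce[k]],.045).round(4)[0,:2])
E
```

```text
[0.5555 0.3484 0.1893] [-0.   0.3  0.1] 0.0022316846588583085
side grip 57 [[0.4682, 0.3364, 0.064], [0.4756, 0.3495, 0.0704], [0.4807, 0.3617, 0.0739]]
side handle slope deg 8.341932625111898 theta 2.2106002999046086 50
wrist grip 447 [[0.4638, 0.3361, 0.0697], [0.4714, 0.3454, 0.0724], [0.4762, 0.3595, 0.0743]]
wrist handle slope deg 8.708205557508714 theta 2.2042076312733494 338
[0.5552 0.3485 0.1893]
plate ((472.3190612792969, 348.7357482910156), (135.44253540039062, 60.98366165161133), 0.14168794453144073) (242, 0, 79, 175)
[[404.5, 379.1000061035156], [404.70001220703125, 318.1000061035156], [540.0999755859375, 318.3999938964844], [540.0, 379.3999938964844]]
z slope -0.004438928874899817 0.002363435082766543 0.038465845249008646
pin? [229  67  11  11  86] [0.4574 0.3128]
pin? [320  67  10  11  85] [0.4573 0.3835]
pin? [232 144   9  10  64] [0.5171 0.3127]
pin? [317 144  10  10  76] [0.517  0.3835]
pin? [284 158   5   6  24] [0.5267 0.3542]
```

```bash
python3 -c "
from h import *
print(order.hand_in())"
```

```text
the job is handed in; nothing more can be done
None
```

The job is handed in but the verdict wasn't shown: the scribed plate measured flat in the nest about 2–3 mm from centre, lever at about 2.2 rad after a 14 N press, cutters and jar never approached; the first lowering lifted at least the upper blank, so I set it back and released the scribed plate about 7 mm above it, and I viewed 11 pictures, one over the limit of 10.

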